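# Load a cover board into the rotary trimmer

## Task

Take the top greyboard from the stack in the feed rack and load it in the trimmer for squaring its end: slide the board forward over the front edge of the rack until about a third of it overhangs, pinch it by the overhanging end and lift it off. With the trimmer's hinged bar raised, slide the board beneath it along the side fence up to the end stop, square against both, then lower the bar onto the board and leave it so. Leave the other boards in the rack and do not disturb the things standing around.

Things in the scene. Friction and masses are not known exactly. Their poses are not given: they have to be found in the camera images.
- board_top: Top grey bookbinding board of the stack: stiff plain plate 180 x 60 x 4 mm, 22 to 45 g. Origin at the centre of its underside; x along its length, z up. At the start its x lies along the rack's x, its origin 0 to 12 mm to -x of the rack's. Boards slide easily on one another (friction about 0.35).
- board_mid: The identical board directly beneath the top one (same size and axes). Stays in the rack.
- board_low: The identical third and lowest board. Stays in the rack.
- rack: Fixed green steel feed rack, 200 mm long (x), 116 mm wide over its feet. Origin: centre of its underside, on the bench; -x points out of its open front, roughly to the robot. Deck at 80 mm; three boards stacked on it reach 92 mm. Side guides (inner faces 64 mm, outer faces 74 mm apart) rise to 91 mm, the back stop to 100 mm.
- rack_edge (a point): Middle of the rack's front edge: top of the outer face of the low front gate, 86.5 mm above the bench, 97 mm to -x of the rack's origin. The gate holds back the lower two boards; the top one passes 1.5 mm above it.
- trimmer: Fixed bench trimmer: white bed 160 mm deep (x -75 to +85 mm), 240 mm wide, bed top 45 mm above the bench. Origin: centre of its underside. Boards enter at -x (roughly the robot's side) and slide to +x. A loaded board's length lies along x, its centre at x = -50, y = +30 mm, so that it overhangs the front of the bed by 65 mm.
- corner (a point): On the bed surface, where the lines of fence and end stop meet; a loaded board's corner lies here. Axes as the trimmer's. Side fence: strip 8 mm high along x, face at y = 0 here, from 115 to 49 mm before this point; the board lies on its -y side. End stop: strip 8 mm high along y, face at x = 0 here, from 85 mm to -y to 5 mm to +y.
- bar (a joint): Angle (rad) of the hinged aluminium bar: 0 = down on the bare bed, about 0.06 = down on a 4 mm board, up to 0.75 as its front edge rises. Starts nearly down; stiff hinge, stays where it is left (about 8 N at the handle to raise, 2 to 3 N to lower). It runs along the trimmer's y, 200 mm long; down, it covers x = -5 to +30 mm, top 57 mm above the bench.
- bar_handle (a point): Grip point in the black upright lift handle on the bar, 14 mm thick (y) x 30 mm (x) x 40 mm high; the point is 30 mm above the bar's top, 10 mm below the handle's top, 87 mm above the bench when down, and moves with the bar. The cutting head, 39 mm high, is parked on the bar, its near face 88 mm to the +y side of this point.
- bar_hinge (a point): Middle of the bar's hinge axis, which lies along the trimmer's y, 53 mm above the bench at x = +70 mm of the trimmer. With the bar down the handle point lies 58 mm before (-x) and 34 mm above this axis and 30 mm to -y; it moves up and back over the axis as the bar rises.
- glue: Bystander: white glue bottle, 68 mm across, 185 mm high, standing; origin at the centre of its base. Leave it alone.
- weight: Bystander: dark steel binder's weight, 68 mm across, 88 mm high; origin at the centre of its base. Leave it alone.
- tape: Bystander: brown roll of tape lying flat, 100 mm across, 48 mm high; origin at the centre of its underside. Leave it alone.
- pad: Bystander: block of white cards, 148 x 105 x 39 mm; origin at the centre of its underside. Leave it alone.
There are look-alikes about, which are no part of the job. What is shaped like the board_top but green or turquoise is not meant.

How it is judged:
By the outcome, as a careful person would: the job done as asked, in the order asked, and still so for the second after the job is handed in, with the robot touching nothing.
It also fails if it takes over 69 s, if anything falls off the work surface, if the arm or the gripper's body presses on something with over 40 N, if the wrist force passes 120 N, or if a joint passes its speed limit or range.

## Robot

A 7-joint arm with a two-finger parallel gripper is mounted at the origin on the work surface. World frame = base frame: x ahead of the robot, y to its left, z up, the work surface at z = 0. Lengths are in m, angles in rad, forces in N, time in s.
With the tool pointing down it reaches from about 0.425 to 0.8 m from the base axis. Payload 8.3 kg.
Tool frame: the origin (TCP) lies at the centre of the arm's flange, where the gripper is bolted on; the fingertips stand env.finger_overhang ahead of it and the grasp point (between the pads) lies 155 mm ahead of it (env.finger_overhang is the distance from the TCP to the fingertips, in m); z points along the fingers, y is the direction in which the jaws open and shut (so a half turn about z gives the same grasp; the last joint's range is limited). The gripper opens to 85 mm and grips with 20 to 120 N. Pads are 22 mm wide; open, the fingers measure 114 mm over their backs; the gripper's body (76 mm by 85 mm) begins 54 mm behind the grasp point. The pads swing forward as they close: fully open they stand 13 mm farther back than shut.
Start: joints at [1.086, 0.383, 0.016, 1.37, -0.006, 1.388, -0.046], TCP at [0.256, -0.57, 0.405] pointing down, gripper open.
Joint ranges: [-2.95, 2.95], [-0.25, 2.06], [-1.52, 1.56], [0.18, 2.33], [-1.44, 4.58], [0.02, 2.06], [-3.01, 3.01]. Speed limits (rad/s): [2.39, 2.39, 3.01, 3.01, 3.14, 3.14, 3.14].

## Interface

Orientations are given as a unit quaternion [w, x, y, z].
In Python, from station import env gives the robot as it stands.
- The arm moves only by the shell command python3 -m inch 'ROWS' [FORCE]. ROWS is JSON, a list of rows, each an object of numbers: "grip": the opening, from 0 (shut) to 1 (fully open); "dx", "dy", "dz": the shift along the world's x, y, z in cm; "twist": the turn about the world's z in rad. In form: [{"grip": .., "dx": .., "dy": .., "dz": .., "twist": ..}, ...]. A call has 1 to 5 rows; each row is the pose to reach, as a shift and turn from the pose measured when the call began; what a row does not reach only later rows make up. A row lasts 1/10 s, in which the tool goes at most 50 mm and 8.59 degrees, less where a joint would pass 70% of its speed; a pose out of reach is approached as far as the arm can. A call with a gripper value outside its range is refused whole. The fingers move at their own pace and stop on an object; FORCE is the grip in N (left out, the last holds). Time passes only in rows, so rows that repeat a pose let the fingers close. It gives the time, the measured TCP pose, the force and the opening at its end, in the units of the state.
- env.state(): the state, without advancing time (a new reading comes with each control period).
- env.get_image(name): name is "scene" or "side" or "wrist"; returns a dict with "frame" (420x560x3 uint8, red, green, blue), "depth" (420x560 float32, m along the optical axis (not along the pixel's ray), 0 where there is no reading), "fx", "fy", "cx", "cy" (pixels), "R" (3x3) and "t" (3): a world point X has camera coordinates R X + t. Camera axes: x right, y down, z forward; pixel columns grow to the right and rows downward; lengths in m; the calibration is good to about 2 mm. A picture is of the moment at which its call begins.
- env.sign_off(): hands the job in, once; it reports no verdict.
The state is a dict: "time": time; "qpos": joint angles; "joint_vel": joint speeds; "joint_efforts": joint torques, N m; "position": TCP position; "eef_rot": TCP orientation; "ft_force": force on the tool from outside, world axes, zero at the start; "moment": the same for the moment, N m; "gripper_width": finger opening in m.
Only numpy, scipy, OpenCV 4.12 (cv2) and the standard library are available. Lean on these libraries where they do the work, as an engineer would, in place of code of your own. Each camera call takes 0.05 s, during which the arm holds its last target.

## Working session

There is one attempt and no reset: what is moved stays moved. The work goes in short steps, Python scripts to look and compute and a shell command to move; the robot and the scene stay as the last step left them, time stands still between calls to the robot, and variables do not carry over. Pictures are saved under pics/ and viewed, and the job is handed in when it is done.

```bash
ls; mkdir -p pics; python3 - <<'E'
from station import env
import cv2,numpy as np
print(env.state(), env.finger_overhang)
for n in ["scene","side","wrist"]:
    d=env.get_image(n); cv2.imwrite(f"pics/{n}0.png",d["frame"][:,:,::-1]); np.savez(f"{n}0.npz",**d)
    print(n,d["fx"],d["cx"],d["cy"],(-d["R"].T@d["t"]).round(3),d["R"].round(2).tolist())
E
```

```text
pics
{'time': 0.0, 'qpos': array([ 1.0861098 ,  0.38421453,  0.01635657,  1.37118722, -0.00626108,
        1.38820247, -0.04653095]), 'joint_vel': array([-0.00142172,  0.00029025,  0.00252042,  0.00173192, -0.00015814,
       -0.00032077, -0.00220184]), 'joint_efforts': array([ 1.76285073e-05, -6.27589345e+01,  8.44390187e-01, -3.71819723e+01,
        1.65197969e-02,  1.40928081e-02, -2.79520066e-05]), 'position': array([ 0.25583613, -0.57004493,  0.40367817]), 'eef_rot': array([-9.51522334e-04,  9.77838000e-01,  2.09360653e-01, -2.38104280e-04]), 'ft_force': array([-0.22345386,  0.88342315,  0.61047004]), 'moment': array([ 0.01182314,  0.00417715, -0.04188305]), 'gripper_width': 0.08546370727488502} 0.1734
scene 427.69004758226214 277.2992388981786 209.74553403689845 [ 1.441 -0.525  0.947] [[0.49, 0.87, 0.01], [0.56, -0.31, -0.77], [-0.66, 0.39, -0.64]]
side 427.0612523283165 278.09944667627377 210.44312163094992 [-0.167  0.892  1.003] [[-0.79, -0.62, 0.01], [-0.39, 0.48, -0.79], [0.48, -0.63, -0.62]]
wrist 312.61916753272953 280.0417631274864 211.68320917987776 [ 0.334 -0.534  0.372] [[0.41, -0.91, -0.0], [-0.86, -0.39, 0.33], [-0.3, -0.13, -0.94]]
```

View pics/scene0.png

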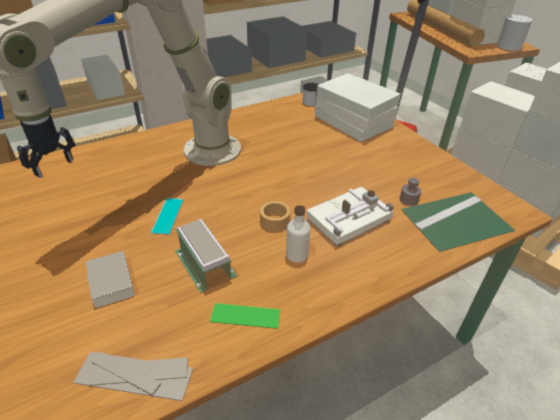

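View pics/side0.png

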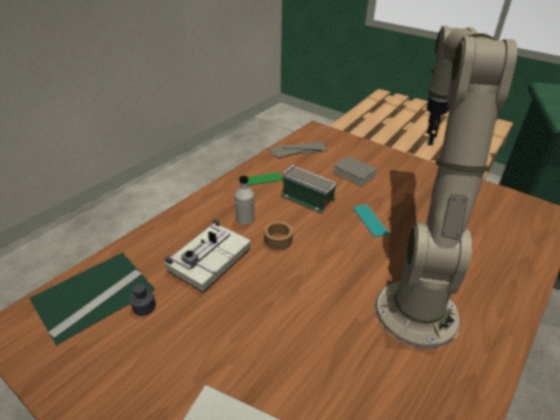

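View pics/wrist0.png

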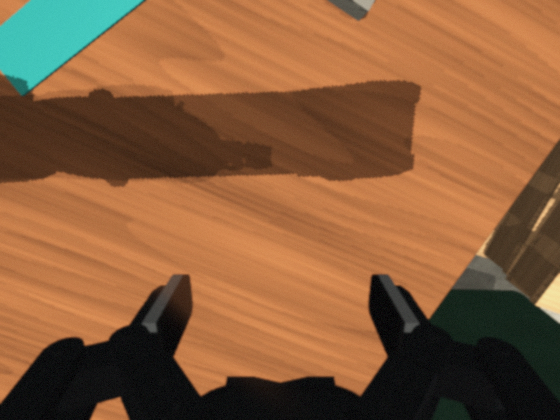

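```bash
cat > h.py <<'E'
import numpy as np,cv2
def cloud(d):
    Z=d["depth"]; v,u=np.mgrid[0:Z.shape[0],0:Z.shape[1]]
    C=np.stack([(u-d["cx"])/d["fx"]*Z,(v-d["cy"])/d["fy"]*Z,Z],-1)
    P=(C-d["t"])@d["R"]; P[Z==0]=np.nan
    return P
def ray(d,u,v,z):
    c=-d["R"].T@d["t"]; r=d["R"].T@np.array([(u-d["cx"])/d["fx"],(v-d["cy"])/d["fy"],1]); return c+r*(z-c[2])/r[2]
def proj(d,X):
    c=np.asarray(d["R"])@np.asarray(X)+d["t"]; return d["fx"]*c[0]/c[2]+d["cx"],d["fy"]*c[1]/c[2]+d["cy"]
E
python3 - <<'E'
from h import *
d=dict(np.load("scene0.npz")); s=dict(np.load("side0.npz"))
P=cloud(d)
for u,v in [(205,245),(350,212),(275,212),(410,195),(110,270),(298,225),(165,215),(245,316)]: print(u,v,P[v,u].round(3))
def crop(d,x0,y0,w,h,k,n): cv2.imwrite(n,cv2.resize(d["frame"][y0:y0+h,x0:x0+w,::-1],None,fx=k,fy=k,interpolation=cv2.INTER_CUBIC))
crop(d,160,200,100,95,6,"pics/rack_s.png")
crop(d,290,165,130,85,6,"pics/trim_s.png")
crop(s,150,155,200,140,4,"pics/side_c.png")
E
```

```text
205 245 [ 0.598 -0.269  0.095]
350 212 [0.649 0.207 0.06 ]
275 212 [0.479 0.026 0.008]
410 195 [0.658 0.461 0.041]
110 270 [ 0.51  -0.523  0.041]
298 225 [ 0.692 -0.021  0.137]
165 215 [ 0.31  -0.304  0.003]
245 316 [nan nan nan]
```

View pics/rack_s.png

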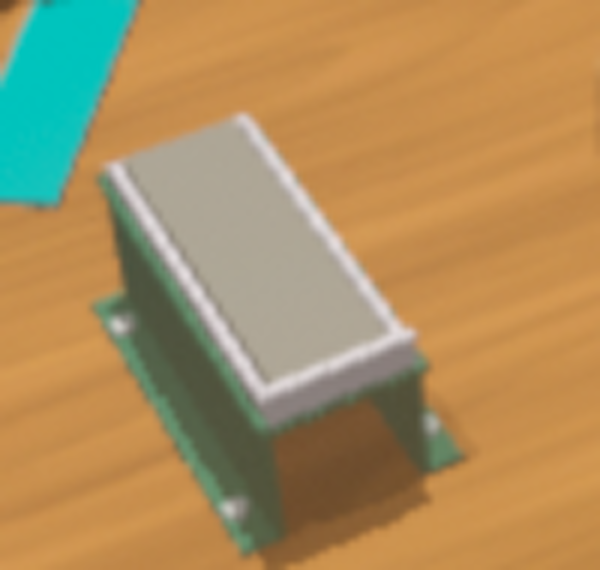

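View pics/trim_s.png

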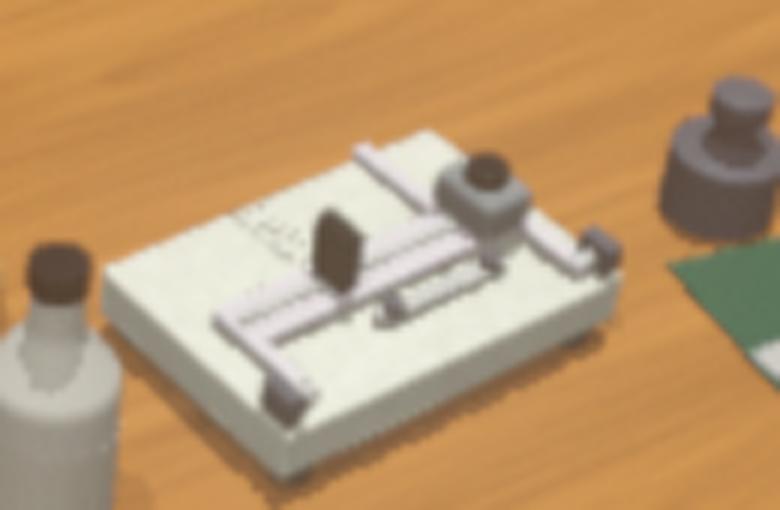

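View pics/side_c.png

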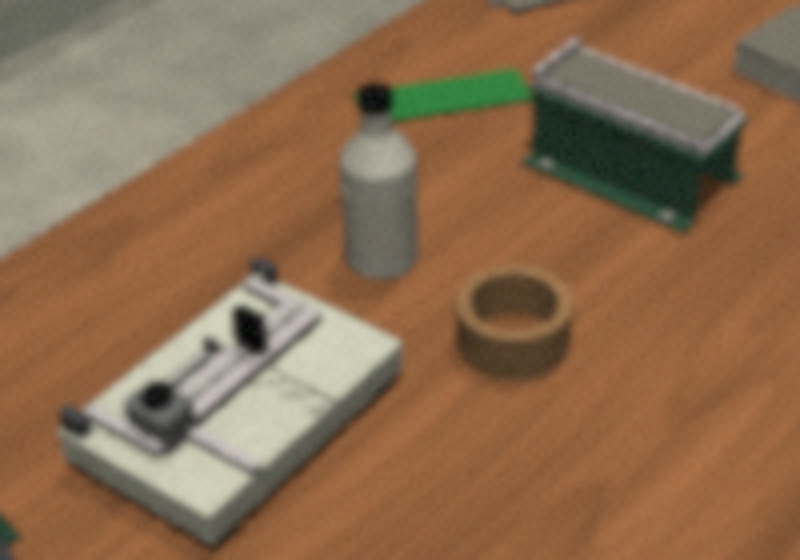

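```bash
cat > meas.py <<'E'
from h import *
def bed(P,F,c,r,zlo,zhi):
    m=(np.hypot(P[...,0]-c[0],P[...,1]-c[1])<r)&(P[...,2]>zlo)&(P[...,2]<zhi)
    return m
E
python3 - <<'E'
from meas import *
for n in ["scene","side"]:
    d=dict(np.load(n+"0.npz")); P=cloud(d); F=d["frame"]
    m=bed(P,F,(.65,.2),.18,.035,.055); Q=P[m]; hsv=cv2.cvtColor(F,cv2.COLOR_RGB2HSV)[m]
    print(n,"trim",len(Q),np.median(Q[:,2]),cv2.minAreaRect(Q[:,:2].astype(np.float32)))
    m=bed(P,F,(.6,-.27),.16,.084,.105); Q=P[m]
    print(n,"rack",len(Q),np.median(Q[:,2]),cv2.minAreaRect(Q[:,:2].astype(np.float32)))
d=dict(np.load("scene0.npz")); s=dict(np.load("side0.npz"))
print("trim corners scene",[ray(d,290+a/6,165+b/6,.045)[:2].round(4).tolist() for a,b in [(104,270),(428,132),(618,282),(287,435)]])
print("trim corners side",[ray(s,150+a/4,155+b/4,.045)[:2].round(4).tolist() for a,b in [(400,345),(212,520),(62,435),(250,275)]])
print("board scene FL FR BR BL",[ray(d,160+a/6,200+b/6,z)[:2].round(4).tolist() for a,b,z in [(122,162,.092),(238,118,.092),(397,330,.092),(262,385,.092)]])
# back stop far top edge
print("guides front outer L,R; backstop outer L,R", [ray(d,160+a/6,200+b/6,z)[:2].round(4).tolist() for a,b,z in [(103,165,.091),(248,114,.091),(415,335,.1),(265,402,.1)]])
print("side guides", [ray(s,150+a/4,155+b/4,z)[:2].round(4).tolist() for a,b,z in [(700,148,.091),(745,115,.091),(575,38,.1),(533,70,.1)]])
E
```

```text
scene trim 1770 0.04570115106658497 ((0.6268942356109619, 0.225506991147995), (0.1675100177526474, 0.24332450330257416), 4.199309349060059)
scene rack 1318 0.09283041361844503 ((0.5803812146186829, -0.27144208550453186), (0.19547665119171143, 0.08070757985115051), 2.224317789077759)
side trim 2076 0.044290387324433494 ((0.6248396635055542, 0.18366950750350952), (0.16623122990131378, 0.32999223470687866), 3.237734317779541)
side rack 626 0.09044428241197519 ((0.5739188194274902, -0.26829373836517334), (0.19760791957378387, 0.08371561765670776), 3.3463385105133057)
trim corners scene [[0.5592, 0.102], [0.5445, 0.3372], [0.7031, 0.3434], [0.7143, 0.1132]]
trim corners side [[0.548, 0.1093], [0.5299, 0.3424], [0.6849, 0.3536], [0.7095, 0.1227]]
board scene FL FR BR BL [[0.4904, -0.3029], [0.487, -0.2407], [0.6603, -0.2318], [0.6622, -0.2989]]
guides front outer L,R; backstop outer L,R [[0.4869, -0.3115], [0.4855, -0.2348], [0.6744, -0.2287], [0.6796, -0.3037]]
side guides [[0.4758, -0.2292], [0.4721, -0.3012], [0.6696, -0.2981], [0.6666, -0.2254]]
```

```bash
python3 -m inch '[{"grip":1,"dx":3,"dy":3,"dz":1,"twist":-0.1},{"grip":1,"dx":6,"dy":6,"dz":2,"twist":-0.2},{"grip":1,"dx":9,"dy":9,"dz":3,"twist":-0.3},{"grip":1,"dx":12,"dy":12,"dz":4,"twist":-0.37},{"grip":1,"dx":15,"dy":15,"dz":5,"twist":-0.37}]' 40
python3 -m inch '[{"grip":1,"dx":3,"dy":3},{"grip":1,"dx":6,"dy":6},{"grip":1,"dx":9,"dy":9},{"grip":1,"dx":12,"dy":12},{"grip":1,"dx":14,"dy":15}]'
python3 -m inch '[{"grip":1},{"grip":1},{"grip":1}]'
cat > shot.py <<'E'
from station import env
import sys
from h import *
st=env.state(); q=st["eef_rot"]
print(st["time"],st["position"].round(4),"yaw",np.degrees(2*np.arctan2(q[2],q[1])).round(2),st["ft_force"].round(1),round(st["gripper_width"],4))
for a in sys.argv[1:]:
    n,f=a.split(":"); d=env.get_image(n); np.savez(f+".npz",**d); cv2.imwrite(f"pics/{f}.png",d["frame"][:,:,::-1])
E
python3 shot.py wrist:w1
```

```text
time: 0.65
position: [0.4068, -0.4186, 0.4541]
eef_rot: [-0.001, 1.0, 0.025, -0.0]
ft_force: [1.4, -0.5, -0.0]
gripper_width: 0.0851
0.65 [ 0.4068 -0.4186  0.4541] yaw 2.82 [ 1.4 -0.5 -0. ] 0.0851validation failed for argument at $[0]...
validation failed for argument at $[0]...
```

View pics/w1.png

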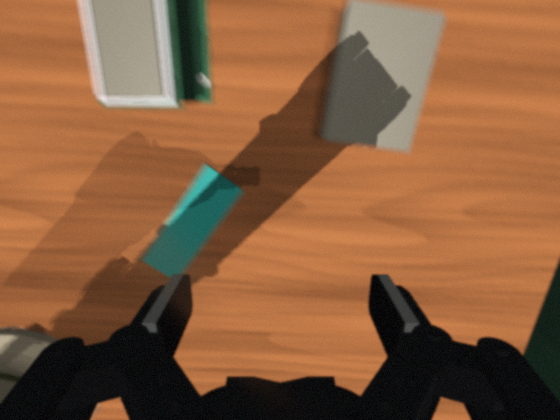

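```bash
python3 -m inch '[{"grip":1,"dx":3,"dy":3,"dz":0,"twist":0},{"grip":1,"dx":6,"dy":6,"dz":0,"twist":0},{"grip":1,"dx":9,"dy":9,"dz":0,"twist":0},{"grip":1,"dx":12,"dy":12,"dz":0,"twist":0},{"grip":1,"dx":14,"dy":15,"dz":0,"twist":0}]'
python3 -m inch '[{"grip":1,"dx":0,"dy":0,"dz":0,"twist":0},{"grip":1,"dx":0,"dy":0,"dz":0,"twist":0}]'
python3 shot.py wrist:w2
```

```text
time: 1.2
position: [0.5548, -0.2605, 0.4553]
eef_rot: [-0.002, 0.999, 0.032, 0.002]
ft_force: [0.5, 0.7, -0.9]
gripper_width: 0.0854
time: 1.4
position: [0.5555, -0.2593, 0.4546]
eef_rot: [-0.003, 0.999, 0.033, 0.002]
ft_force: [-1.1, 0.6, -0.3]
gripper_width: 0.0859
1.4 [ 0.5555 -0.2593  0.4546] yaw 3.79 [-1.1  0.6 -0.3] 0.0859
```

View pics/w2.png

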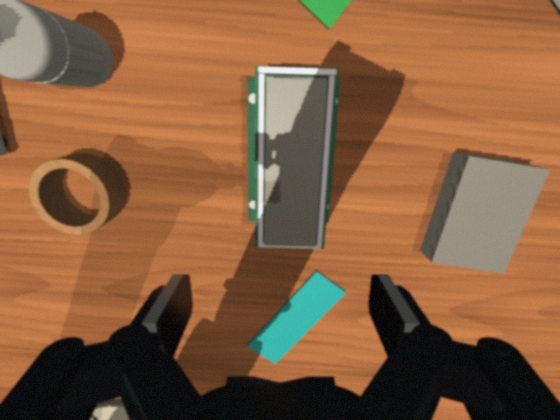

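```bash
python3 - <<'E'
from h import *
d=dict(np.load("w2.npz"))
f=d["frame"][55:260,240:350,::-1]
a=cv2.resize(f[:55],None,fx=7,fy=7,interpolation=cv2.INTER_CUBIC);cv2.imwrite("pics/w2a.png",a)
a=cv2.resize(f[150:],None,fx=7,fy=7,interpolation=cv2.INTER_CUBIC);cv2.imwrite("pics/w2b.png",a)
E
```

```text
(no output)
```

View pics/w2a.png

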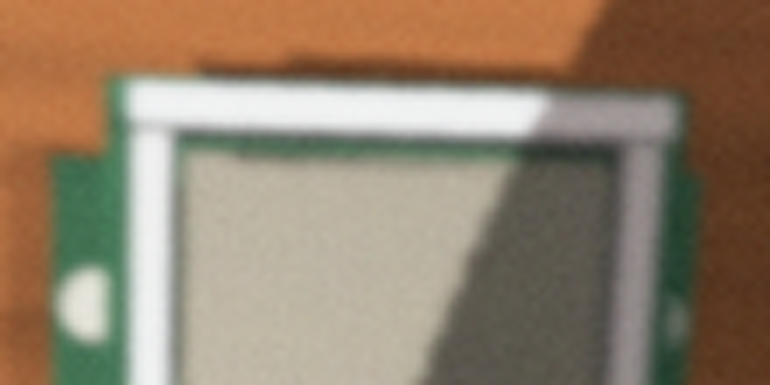

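View pics/w2b.png

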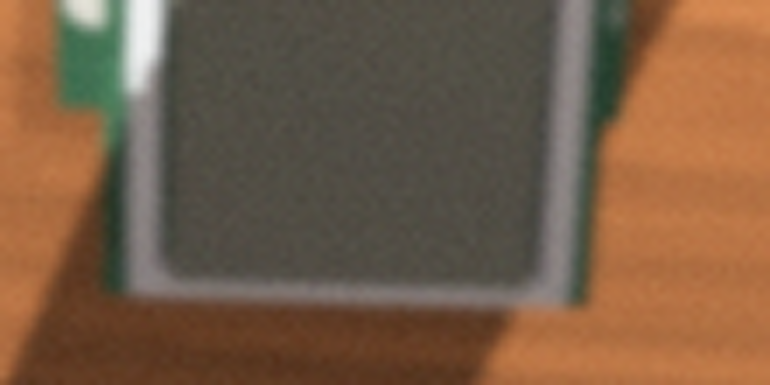

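```bash
python3 - <<'E'
from h import *
d=dict(np.load("w2.npz"))
g=lambda oy,a,b,z: ray(d,240+(a+.5)/7-.5,oy+(b+.5)/7-.5,z)[:2]
BL,BR,FL,FR=g(55,180,155,.092),g(55,615,158,.092),g(205,162,283,.092),g(205,547,285,.092)
print("board",BL,BR,FL,FR)
c=(BL+BR+FL+FR)/4; a=(BL+BR-FL-FR)/2; print(c,np.linalg.norm(a),np.degrees(np.arctan2(a[1],a[0])),np.linalg.norm(BL-BR),np.linalg.norm(FL-FR))
GL,GR=g(205,125,298,.0865),g(205,575,305,.0865); print("gate",GL,GR,(GL+GR)/2)
KL,KR=g(55,122,78,.1),g(55,683,92,.1);print("backstop",KL,KR,(KL+KR)/2); a=(KL+KR-GL-GR)/2;print(np.linalg.norm(a),np.degrees(np.arctan2(a[1],a[0])))
E
```

```text
board [ 0.66512851 -0.23463997] [ 0.66876488 -0.29512231] [ 0.48495755 -0.24092987] [ 0.48902912 -0.30472563]
[ 0.57697002 -0.26885444] 0.18012873340990548 2.5284977122506156 0.06059155759821963 0.0639255527776109
gate [ 0.4791482  -0.23462125] [ 0.48313657 -0.31071124] [ 0.48114239 -0.27266625]
backstop [ 0.67355455 -0.2267907 ] [ 0.6768399  -0.30227466] [ 0.67519723 -0.26453268]
0.19422521623797614 2.400077221160425
```

```bash
python3 -m inch '[{"grip":0,"dx":2,"dy":-0.3,"dz":-4,"twist":-0.02},{"grip":0,"dx":4,"dy":-0.6,"dz":-8,"twist":-0.02},{"grip":0,"dx":5.7,"dy":-0.8,"dz":-12,"twist":-0.02},{"grip":0,"dx":5.7,"dy":-0.8,"dz":-15,"twist":-0.02},{"grip":0,"dx":5.7,"dy":-0.8,"dz":-17,"twist":-0.02}]'
python3 -m inch '[{"grip":0,"dx":0,"dy":0,"dz":0,"twist":0},{"grip":0,"dx":0,"dy":0,"dz":0,"twist":0},{"grip":0,"dx":0,"dy":0,"dz":0,"twist":0}]'
python3 shot.py wrist:w3
```

```text
time: 1.95
position: [0.6101, -0.2708, 0.2812]
eef_rot: [-0.002, 1.0, 0.02, -0.0]
ft_force: [-0.8, -0.1, 0.6]
gripper_width: 0.0121
time: 2.25
position: [0.6101, -0.2721, 0.2831]
eef_rot: [-0.002, 1.0, 0.02, 0.001]
ft_force: [1.0, 0.3, 0.4]
gripper_width: 0.0003
2.25 [ 0.6101 -0.2721  0.2831] yaw 2.24 [1.  0.3 0.4] 0.0003
```

View pics/w3.png

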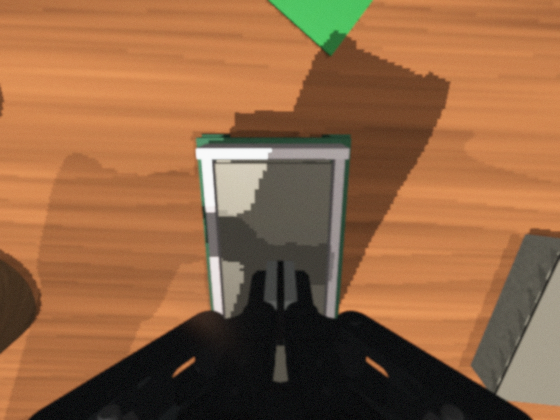

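```bash
python3 -m inch '[{"grip":0,"dx":0.2,"dy":0.4,"dz":-1.0,"twist":0},{"grip":0,"dx":0.2,"dy":0.4,"dz":-1.6,"twist":0},{"grip":0,"dx":0.2,"dy":0.4,"dz":-1.6,"twist":0}]'
python3 -m inch '[{"grip":0,"dx":0,"dy":0,"dz":-0.2,"twist":0},{"grip":0,"dx":0,"dy":0,"dz":-0.2,"twist":0}]'
```

```text
time: 2.6
position: [0.6121, -0.2671, 0.2661]
eef_rot: [-0.002, 1.0, 0.02, 0.0]
ft_force: [0.1, 0.5, -0.5]
gripper_width: 0.0001
time: 2.8
position: [0.6124, -0.2673, 0.2656]
eef_rot: [-0.002, 1.0, 0.02, 0.001]
ft_force: [-2.7, 0.1, 7.1]
gripper_width: -0.0001
```

```bash
python3 -m inch '[{"grip":0,"dx":-0.5,"dy":-0.02,"dz":-0.2,"twist":0},{"grip":0,"dx":-1.2,"dy":-0.05,"dz":-0.2,"twist":0},{"grip":0,"dx":-2,"dy":-0.09,"dz":-0.2,"twist":0},{"grip":0,"dx":-2.5,"dy":-0.11,"dz":-0.2,"twist":0},{"grip":0,"dx":-3,"dy":-0.13,"dz":-0.2,"twist":0}]'
python3 shot.py wrist:w4 scene:s4
```

```text
time: 3.3
position: [0.5832, -0.2687, 0.2656]
eef_rot: [-0.001, 1.0, 0.02, 0.003]
ft_force: [0.8, -0.5, 6.6]
gripper_width: -0.0001
3.3 [ 0.5832 -0.2687  0.2656] yaw 2.33 [ 0.8 -0.5  6.6] -0.0001
```

View pics/w4.png

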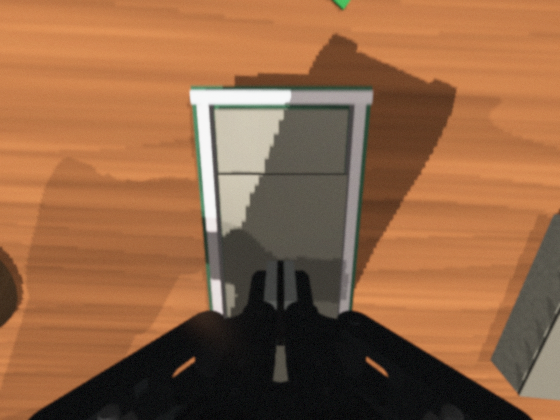

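```bash
python3 -m inch '[{"grip":0,"dx":-0.6,"dy":-0.02,"dz":-0.2,"twist":0},{"grip":0,"dx":-1.4,"dy":-0.06,"dz":-0.2,"twist":0},{"grip":0,"dx":-2.2,"dy":-0.09,"dz":-0.2,"twist":0},{"grip":0,"dx":-3,"dy":-0.13,"dz":-0.2,"twist":0},{"grip":0,"dx":-3.3,"dy":-0.15,"dz":-0.2,"twist":0}]'
python3 -m inch '[{"grip":0,"dx":0,"dy":0,"dz":1,"twist":0},{"grip":0,"dx":0,"dy":0,"dz":4,"twist":0},{"grip":0,"dx":0,"dy":0,"dz":9,"twist":0},{"grip":0.5,"dx":0,"dy":0,"dz":14,"twist":0},{"grip":1,"dx":0,"dy":0,"dz":18,"twist":0}]'
python3 -m inch '[{"grip":1,"dx":0,"dy":0,"dz":2,"twist":0},{"grip":1,"dx":0,"dy":0,"dz":2,"twist":0}]'
python3 shot.py wrist:w5
```

```text
time: 3.9
position: [0.5502, -0.2708, 0.2656]
eef_rot: [0.0, 1.0, 0.02, 0.005]
ft_force: [2.4, 0.5, 6.4]
gripper_width: 0.0002
time: 4.4
position: [0.55, -0.2706, 0.4497]
eef_rot: [0.001, 1.0, 0.02, 0.006]
ft_force: [1.2, -0.5, 1.0]
gripper_width: 0.0284
time: 4.6
position: [0.5503, -0.2704, 0.4753]
eef_rot: [0.002, 1.0, 0.02, 0.01]
ft_force: [0.4, 0.3, -0.4]
gripper_width: 0.058
4.6 [ 0.5503 -0.2704  0.4753] yaw 2.31 [ 0.4  0.3 -0.4] 0.058
```

View pics/w5.png

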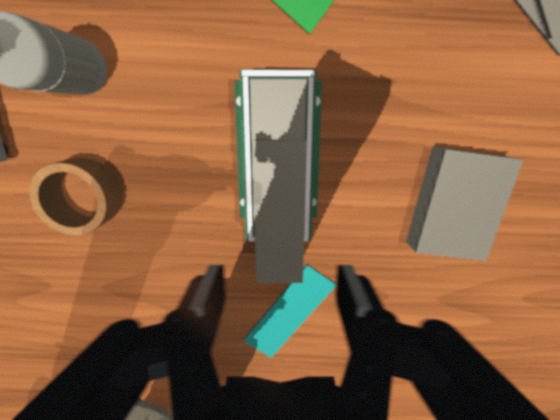

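```bash
python3 - <<'E'
from h import *
d=dict(np.load("w5.npz"))
cv2.imwrite("pics/w5c.png",cv2.resize(d["frame"][130:300,235:330,::-1],None,fx=3.5*1,fy=3.5,interpolation=cv2.INTER_CUBIC))
for p in [(256.5,282.5,.092),(303,282.5,.092),(248,241,.0865),(309,241,.0865),(256,134,.092),(310,138,.092)]: print(p,ray(d,*p)[:2].round(4))
E
```

```text
(256.5, 282.5, 0.092) [ 0.4245 -0.2462]
(303, 282.5, 0.092) [ 0.4268 -0.3059]
(248, 241, 0.0865) [ 0.4795 -0.2343]
(309, 241, 0.0865) [ 0.4824 -0.3102]
(256, 134, 0.092) [ 0.6099 -0.2424]
(310, 138, 0.092) [ 0.608 -0.302]
```

View pics/w5c.png

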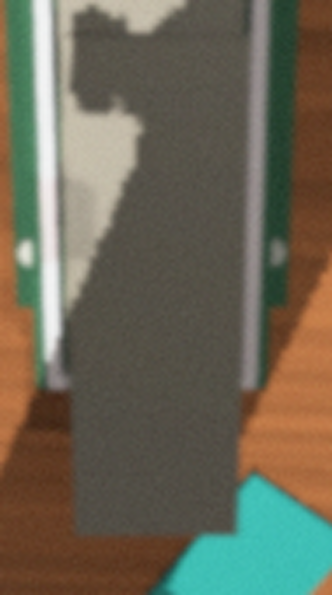

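```bash
python3 -m inch '[{"grip":1,"dx":0.5,"dy":4.8,"dz":0,"twist":0},{"grip":1,"dx":1,"dy":9.6,"dz":0,"twist":0},{"grip":1,"dx":1.5,"dy":14.4,"dz":0,"twist":0},{"grip":1,"dx":2,"dy":19.2,"dz":0,"twist":0},{"grip":1,"dx":2.5,"dy":24,"dz":0,"twist":0}]'
python3 -m inch '[{"grip":1,"dx":0.5,"dy":4.8,"dz":0,"twist":0},{"grip":1,"dx":1,"dy":9.6,"dz":0,"twist":0},{"grip":1,"dx":1.5,"dy":14.4,"dz":0,"twist":0},{"grip":1,"dx":2,"dy":19.2,"dz":0,"twist":0},{"grip":1,"dx":2.5,"dy":23.5,"dz":0,"twist":0}]'
python3 -m inch '[{"grip":1,"dx":0,"dy":0,"dz":0,"twist":0.02},{"grip":1,"dx":0,"dy":0,"dz":0,"twist":0.02}]'
python3 shot.py wrist:w6
```

```text
time: 5.15
position: [0.5748, -0.0285, 0.4712]
eef_rot: [0.002, 1.0, 0.02, 0.007]
ft_force: [1.2, -0.1, 0.4]
gripper_width: 0.0854
time: 5.65
position: [0.5993, 0.209, 0.4698]
eef_rot: [0.002, 1.0, 0.021, 0.006]
ft_force: [1.1, 0.1, -0.2]
gripper_width: 0.0856
time: 5.85
position: [0.5989, 0.2109, 0.4678]
eef_rot: [0.002, 0.999, 0.033, 0.004]
ft_force: [0.2, -0.6, -1.0]
gripper_width: 0.0849
5.85 [0.5989 0.2109 0.4678] yaw 3.76 [ 0.2 -0.6 -1. ] 0.0849
```

View pics/w6.png

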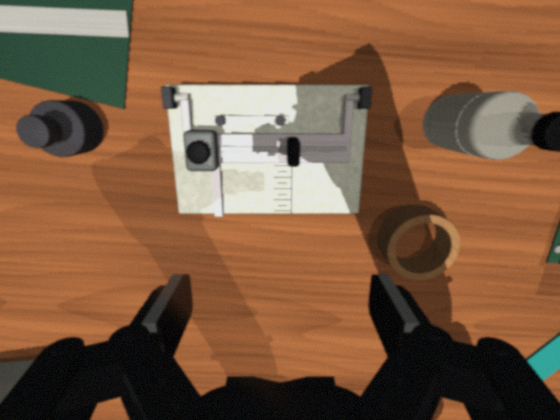

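```bash
python3 - <<'E'
from h import *
d=dict(np.load("w6.npz"))
f=d["frame"][75:225,160:380,::-1]
cv2.imwrite("pics/w6a.png",cv2.resize(f[:,:115],None,fx=4,fy=4,interpolation=cv2.INTER_CUBIC))
cv2.imwrite("pics/w6b.png",cv2.resize(f[:,105:],None,fx=4,fy=4,interpolation=cv2.INTER_CUBIC))
E
```

```text
(no output)
```

View pics/w6a.png

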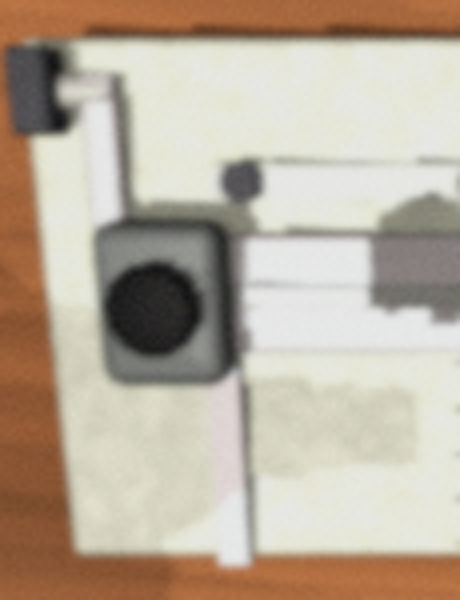

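View pics/w6b.png

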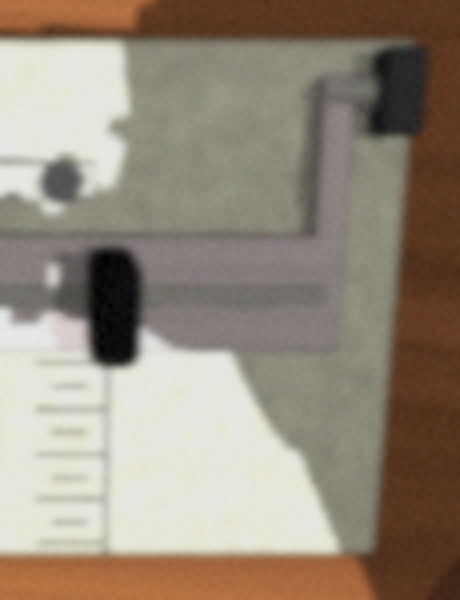

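```bash
python3 - <<'E'
from h import *
d=dict(np.load("w6.npz"))
g=lambda ox,a,b,z: ray(d,ox+(a+.5)/4-.5,75+(b+.5)/4-.5,z)[:2]
BL,FL,FR,BR=g(160,32,38,.045),g(160,75,553,.045),g(265,377,553,.045),g(265,411,38,.045)
print(BL,FL,FR,BR)
ax=(BL+BR-FL-FR)/2; print("depth",np.linalg.norm(ax),"yaw",np.degrees(np.arctan2(ax[1],ax[0])))
ay=(FL+BL-FR-BR)/2; print("width",np.linalg.norm(ay),np.degrees(np.arctan2(-ay[0],ay[1])), np.linalg.norm(FL-FR),np.linalg.norm(BL-BR))
print("yaw front edge",np.degrees(np.arctan2(-(FL-FR)[0],(FL-FR)[1])))
# front edge along image & fence
fe=[g(160,250,565,.053),g(160,240,380,.053)];print("fence",fe, np.degrees(np.arctan2(*( (fe[1]-fe[0])[::-1]))))
print("handle top L R at front",g(265,92,362,.097),g(265,138,362,.097))
y=np.radians(3.9); c=(FL+FR)/2; u=np.array([np.cos(y),np.sin(y)]);v=np.array([-u[1],u[0]])
o=c+u*.075; print("origin",o, "corner",o+u*.04+v*.06,"handle",o+u*.012-v*.03)
P=cloud(d); print(P[75+300//4,265+115//4], P[75+350//4,265+115//4])
E
```

```text
[0.69943223 0.34766909] [0.54152953 0.34122053] [0.5570626 0.1027172] [0.71485405 0.11614279]
depth 0.15815955425463127 yaw 3.602233959964807
width 0.23552391504195533 3.767906250814739 0.23900860421763373 0.23203935406239737
yaw front edge 3.72625610047381
fence [array([0.54399701, 0.28212924]), array([0.60465253, 0.28563505])] 3.3079369138281627
handle top L R at front [0.62363441 0.20377535] [0.62445823 0.19124064]
origin [0.62412239 0.22707001] corner [0.65994884 0.28965168] handle [0.63813506 0.19795567]
[0.64019741 0.19916773 0.09606951] [0.62735397 0.19816404 0.09655534]
```

```bash
python3 -m inch '[{"grip":0.6,"dx":1.5,"dy":-0.5,"dz":-4,"twist":0},{"grip":0.6,"dx":3,"dy":-1,"dz":-8,"twist":0},{"grip":0.6,"dx":4,"dy":-1.3,"dz":-12,"twist":0},{"grip":0.6,"dx":4,"dy":-1.3,"dz":-15,"twist":0},{"grip":0.6,"dx":4,"dy":-1.3,"dz":-17,"twist":0}]'
python3 -m inch '[{"grip":0.6,"dx":0,"dy":0,"dz":0,"twist":0},{"grip":0.6,"dx":0,"dy":0,"dz":0,"twist":0}]'
python3 shot.py wrist:w7
```

```text
time: 6.4
position: [0.6394, 0.1925, 0.2947]
eef_rot: [0.004, 1.0, 0.029, 0.002]
ft_force: [-0.4, 0.2, 0.1]
gripper_width: 0.0512
time: 6.6
position: [0.6398, 0.19, 0.2944]
eef_rot: [0.005, 1.0, 0.027, 0.002]
ft_force: [-0.2, 0.6, 1.5]
gripper_width: 0.0512
6.6 [0.6398 0.19   0.2944] yaw 3.09 [-0.2  0.6  1.5] 0.0512
```

View pics/w7.png

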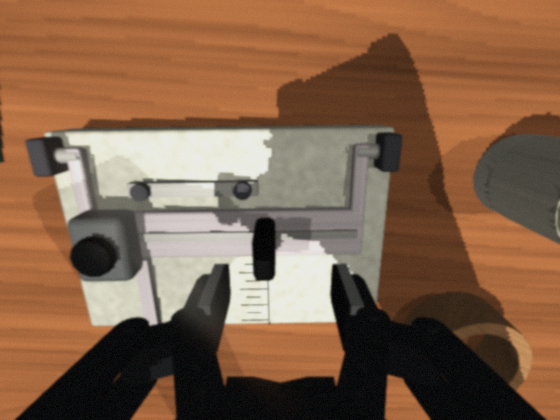

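```bash
python3 -m inch '[{"grip":0.6,"dx":-0.1,"dy":0.8,"dz":-0.5,"twist":0.01},{"grip":0.6,"dx":-0.1,"dy":0.8,"dz":-2,"twist":0.01},{"grip":0.6,"dx":-0.1,"dy":0.8,"dz":-4,"twist":0.01},{"grip":0.6,"dx":-0.1,"dy":0.8,"dz":-5.2,"twist":0.01},{"grip":0.6,"dx":-0.1,"dy":0.8,"dz":-5.2,"twist":0.01}]'
python3 shot.py wrist:w8
```

```text
time: 7.15
position: [0.6382, 0.1987, 0.2411]
eef_rot: [0.005, 0.999, 0.033, 0.001]
ft_force: [-0.9, -0.8, 0.4]
gripper_width: 0.0513
7.15 [0.6382 0.1987 0.2411] yaw 3.74 [-0.9 -0.8  0.4] 0.0513
```

View pics/w8.png

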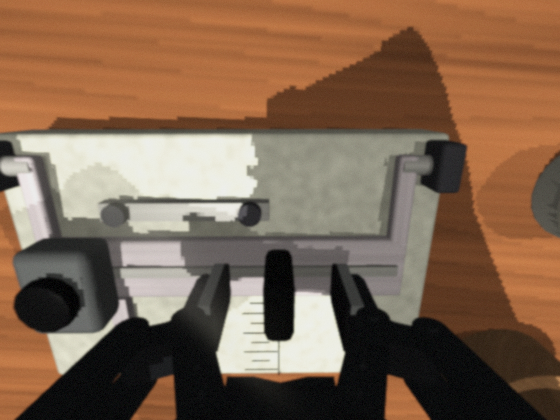

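Handle (279,295) sits centred between the fingers. Close with 40 N.

```bash
python3 -m inch '[{"grip":0.1,"dx":0,"dy":0,"dz":0,"twist":0},{"grip":0,"dx":0,"dy":0,"dz":0,"twist":0},{"grip":0,"dx":0,"dy":0,"dz":0,"twist":0},{"grip":0,"dx":0,"dy":0,"dz":0,"twist":0},{"grip":0,"dx":0,"dy":0,"dz":0,"twist":0}]' 40
python3 - <<'E'
import numpy as np
h=np.array([-58,34.]);
for a in [.1,.2,.3,.4,.5,.6,.7,.74]:
    c,s=np.cos(a),np.sin(a); p=np.array([c*h[0]+s*h[1],-s*h[0]+c*h[1]])-h
    print(a,"along u",p[0].round(1),"up",p[1].round(1))
E
```

```text
time: 7.7
position: [0.6388, 0.1992, 0.2436]
eef_rot: [0.004, 0.999, 0.033, 0.003]
ft_force: [-0.6, 0.3, 4.6]
gripper_width: 0.0137
0.1 along u 3.7 up 5.6
0.2 along u 7.9 up 10.8
0.3 along u 12.6 up 15.6
0.4 along u 17.8 up 19.9
0.5 along u 23.4 up 23.6
0.6 along u 29.3 up 26.8
0.7 along u 35.5 up 29.4
0.74 along u 38.1 up 30.2
```

```bash
python3 -m inch '[{"grip":0,"dx":0.37,"dy":0.02,"dz":0.55,"twist":0},{"grip":0,"dx":0.8,"dy":0.05,"dz":1.1,"twist":0},{"grip":0,"dx":1.25,"dy":0.08,"dz":1.55,"twist":0},{"grip":0,"dx":1.8,"dy":0.12,"dz":2,"twist":0},{"grip":0,"dx":2.3,"dy":0.15,"dz":2.35,"twist":0}]'
python3 shot.py wrist:w9
```

```text
time: 8.2
position: [0.6612, 0.2009, 0.2656]
eef_rot: [0.004, 0.999, 0.033, 0.0]
ft_force: [-5.5, 1.2, -14.7]
gripper_width: 0.013
8.2 [0.6612 0.2009 0.2656] yaw 3.78 [ -5.5   1.2 -14.7] 0.013
```

View pics/w9.png

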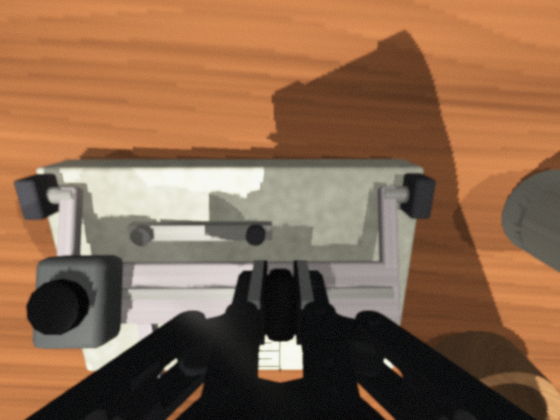

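```bash
python3 -m inch '[{"grip":0,"dx":0.4,"dy":0.02,"dz":0.25,"twist":0},{"grip":0,"dx":0.75,"dy":0.05,"dz":0.45,"twist":0},{"grip":0,"dx":1.1,"dy":0.07,"dz":0.6,"twist":0},{"grip":0,"dx":1.3,"dy":0.08,"dz":0.68,"twist":0}]'
python3 shot.py wrist:w10 side:sd10
```

```text
time: 8.65
position: [0.674, 0.2018, 0.2717]
eef_rot: [0.005, 0.999, 0.033, -0.001]
ft_force: [-7.3, 0.9, -12.4]
gripper_width: 0.0135
8.65 [0.674  0.2018 0.2717] yaw 3.79 [ -7.3   0.9 -12.4] 0.0135
```

View pics/w10.png

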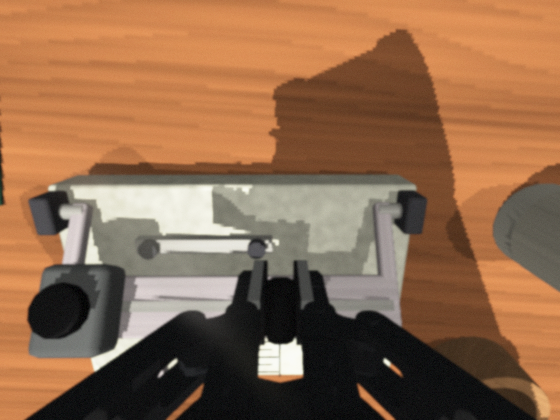

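```bash
python3 -c "
import cv2;f=cv2.imread('pics/sd10.png')[180:300,150:270];cv2.imwrite('pics/sd10c.png',cv2.resize(f,None,fx=5,fy=5,interpolation=cv2.INTER_CUBIC))"
```

```text
(no output)
```

View pics/sd10c.png

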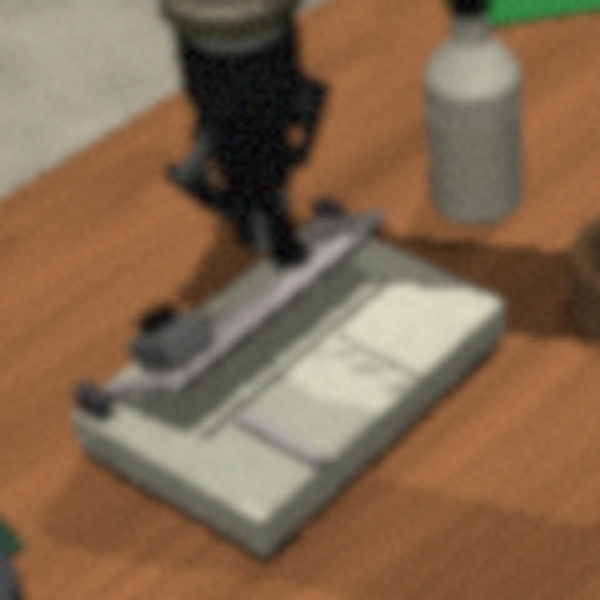

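```bash
python3 -m inch '[{"grip":0.6,"dx":0,"dy":0,"dz":0,"twist":0},{"grip":0.6,"dx":0,"dy":0,"dz":0,"twist":0},{"grip":0.6,"dx":0,"dy":0,"dz":0,"twist":0},{"grip":0.6,"dx":0,"dy":0,"dz":3,"twist":0},{"grip":0.6,"dx":0,"dy":0,"dz":8,"twist":0}]'
python3 -m inch '[{"grip":1,"dx":-3,"dy":0,"dz":4,"twist":0},{"grip":1,"dx":-6,"dy":-2,"dz":8,"twist":0},{"grip":1,"dx":-8,"dy":-5,"dz":12,"twist":0},{"grip":1,"dx":-8,"dy":-5,"dz":12,"twist":0}]'
python3 shot.py wrist:w11 side:sd11
```

```text
time: 9.25
position: [0.6738, 0.2009, 0.3496]
eef_rot: [0.006, 0.999, 0.033, -0.004]
ft_force: [0.4, 0.5, 0.4]
gripper_width: 0.0511
time: 9.65
position: [0.593, 0.1481, 0.478]
eef_rot: [0.005, 1.0, 0.031, 0.003]
ft_force: [-0.3, -0.7, 0.8]
gripper_width: 0.0855
9.65 [0.593  0.1481 0.478 ] yaw 3.55 [-0.3 -0.7  0.8] 0.0855
```

View pics/w11.png

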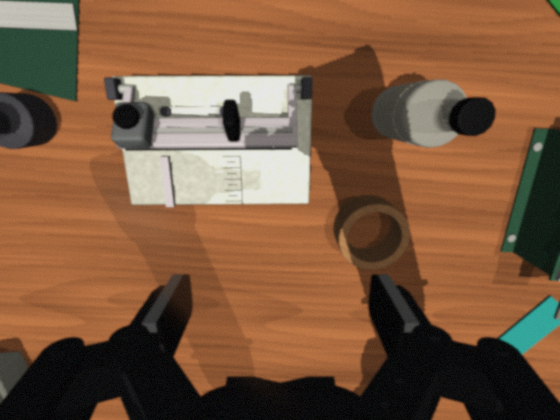

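```bash
python3 -m inch '[{"grip":1,"dx":-1.5,"dy":-4.5,"dz":0,"twist":0},{"grip":1,"dx":-3,"dy":-9,"dz":0,"twist":0},{"grip":1,"dx":-4.5,"dy":-13.5,"dz":0,"twist":0},{"grip":1,"dx":-6,"dy":-18,"dz":0,"twist":-0.01},{"grip":1,"dx":-7.5,"dy":-22.5,"dz":0,"twist":-0.02}]'
python3 -m inch '[{"grip":1,"dx":-1.5,"dy":-4.5,"dz":0,"twist":0},{"grip":1,"dx":-3,"dy":-9,"dz":-2,"twist":0},{"grip":1,"dx":-4.5,"dy":-13.5,"dz":-5,"twist":0},{"grip":1,"dx":-6,"dy":-18,"dz":-8,"twist":0},{"grip":1,"dx":-6.8,"dy":-19.8,"dz":-12,"twist":0}]'
python3 -m inch '[{"grip":1,"dx":0,"dy":0,"dz":0,"twist":0},{"grip":1,"dx":0,"dy":0,"dz":0,"twist":0}]'
python3 shot.py wrist:w12
```

```text
time: 10.25
position: [0.5185, -0.0766, 0.4721]
eef_rot: [0.005, 1.0, 0.022, -0.001]
ft_force: [0.2, -0.1, -0.1]
gripper_width: 0.0852
time: 10.75
position: [0.4513, -0.2743, 0.3572]
eef_rot: [0.006, 1.0, 0.021, 0.0]
ft_force: [0.6, -1.0, 0.0]
gripper_width: 0.0856
time: 10.95
position: [0.4513, -0.2745, 0.3554]
eef_rot: [0.005, 1.0, 0.02, -0.001]
ft_force: [-0.1, -0.3, 0.7]
gripper_width: 0.0851
10.95 [ 0.4513 -0.2745  0.3554] yaw 2.29 [-0.1 -0.3  0.7] 0.0851
```

View pics/w12.png

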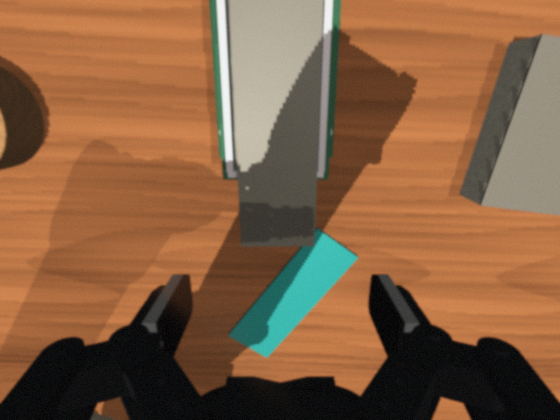

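```bash
python3 - <<'E'
from h import *
d=dict(np.load("w12.npz"))
for p in [(240,244.5,.092),(315.5,244.5,.092),(239,180,.092),(317,180,.092),(222,177,.0865),(328,179,.0865)]: print(p,ray(d,*p)[:2].round(4))
E
```

```text
(240, 244.5, 0.092) [ 0.4261 -0.2447]
(315.5, 244.5, 0.092) [ 0.4283 -0.3061]
(239, 180, 0.092) [ 0.4798 -0.244 ]
(317, 180, 0.092) [ 0.4821 -0.3031]
(222, 177, 0.0865) [ 0.4803 -0.2303]
(328, 179, 0.0865) [ 0.4819 -0.3123]
```

```bash
python3 -m inch '[{"grip":1,"dx":0,"dy":0,"dz":-3,"twist":0},{"grip":1,"dx":0,"dy":0,"dz":-6,"twist":0},{"grip":1,"dx":0,"dy":0,"dz":-8,"twist":0},{"grip":1,"dx":0,"dy":0,"dz":-8,"twist":0}]'
python3 -m inch '[{"grip":1,"dx":0,"dy":0,"dz":-2,"twist":0},{"grip":1,"dx":0,"dy":0,"dz":-3.5,"twist":0},{"grip":1,"dx":0,"dy":0,"dz":-3.5,"twist":0}]'
python3 shot.py wrist:w13
```

```text
time: 11.4
position: [0.4531, -0.2713, 0.2755]
eef_rot: [0.005, 1.0, 0.023, -0.001]
ft_force: [-0.2, 0.5, 0.0]
gripper_width: 0.0853
time: 11.7
position: [0.454, -0.2702, 0.2408]
eef_rot: [0.005, 1.0, 0.024, -0.001]
ft_force: [-0.3, 0.0, -0.4]
gripper_width: 0.0853
11.7 [ 0.454  -0.2702  0.2408] yaw 2.75 [-0.3  0.  -0.4] 0.0853
```

View pics/w13.png

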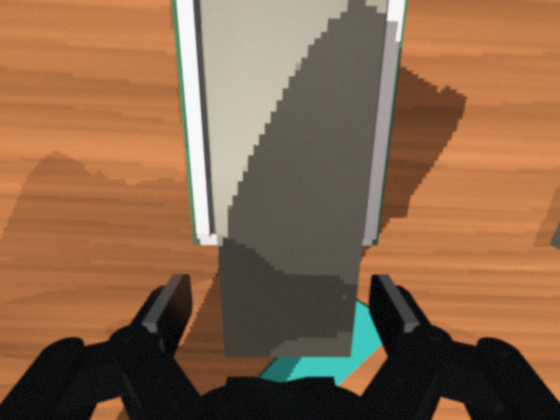

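```bash
python3 -m inch '[{"grip":1,"dx":-0.3,"dy":-0.42,"dz":0,"twist":-0.01},{"grip":1,"dx":-0.3,"dy":-0.42,"dz":0,"twist":-0.01}]'
python3 shot.py wrist:w14
python3 -m inch '[{"grip":0.8,"dx":0,"dy":0,"dz":0,"twist":0},{"grip":0.6,"dx":0,"dy":0,"dz":0,"twist":0},{"grip":0.5,"dx":0,"dy":0,"dz":0,"twist":0},{"grip":0.5,"dx":0,"dy":0,"dz":0,"twist":0},{"grip":0.5,"dx":0,"dy":0,"dz":0,"twist":0}]' 40
python3 shot.py wrist:w15
```

```text
time: 11.95
position: [0.4516, -0.2755, 0.2437]
eef_rot: [0.006, 1.0, 0.018, 0.001]
ft_force: [-0.3, -0.2, 1.2]
gripper_width: 0.0854
11.95 [ 0.4516 -0.2755  0.2437] yaw 2.1 [-0.3 -0.2  1.2] 0.0854
time: 12.5
position: [0.4517, -0.2753, 0.2437]
eef_rot: [0.006, 1.0, 0.019, 0.001]
ft_force: [-0.8, 1.3, 4.8]
gripper_width: 0.0587
12.5 [ 0.4517 -0.2753  0.2437] yaw 2.12 [-0.8  1.3  4.8] 0.0587
```

View pics/w15.png

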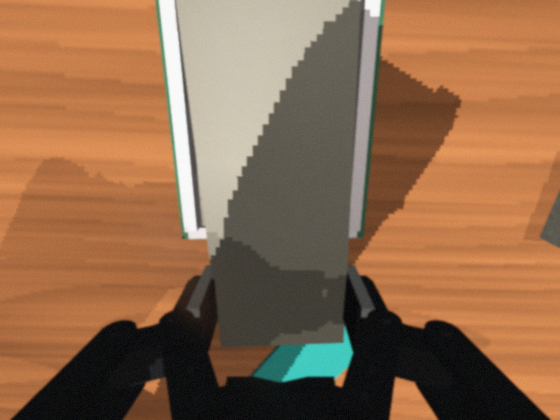

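```bash
python3 -m inch '[{"grip":0.5,"dx":0,"dy":0,"dz":0.5,"twist":0},{"grip":0.5,"dx":0,"dy":0,"dz":1.5,"twist":0},{"grip":0.5,"dx":0,"dy":0,"dz":3,"twist":0},{"grip":0.5,"dx":0,"dy":0,"dz":5,"twist":0},{"grip":0.5,"dx":0,"dy":0,"dz":5,"twist":0}]' 60
python3 shot.py wrist:w16 scene:s16
```

```text
time: 13.05
position: [0.4525, -0.2759, 0.2968]
eef_rot: [0.007, 1.0, 0.018, 0.003]
ft_force: [0.5, -0.8, 0.3]
gripper_width: 0.0581
13.05 [ 0.4525 -0.2759  0.2968] yaw 2.11 [ 0.5 -0.8  0.3] 0.0581
```

View pics/w16.png

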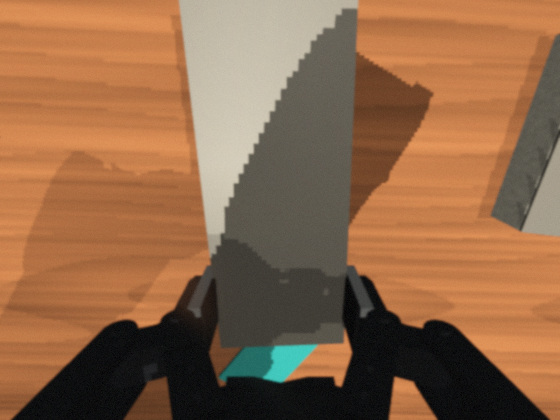

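View pics/s16.png

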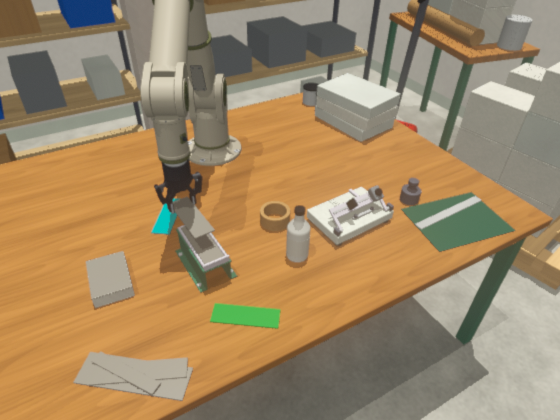

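```bash
cat > pitch.py <<'E'
from h import *
import sys
d=dict(np.load(sys.argv[1]+".npz")); P=cloud(d)
x0,x1,y0,y1=map(int,sys.argv[2:6])
Q=P[y0:y1,x0:x1].reshape(-1,3); Q=Q[np.isfinite(Q).all(1)]
A=np.c_[Q[:,:2],np.ones(len(Q))]; c=np.linalg.lstsq(A,Q[:,2],rcond=None)[0]
print("slope x,y",c[:2].round(4),"mean",Q.mean(0).round(4),"res",(A@c-Q[:,2]).std().round(4))
E
python3 pitch.py w16 230 340 40 260
```

```text
slope x,y [0.0074 0.001 ] mean [ 0.5203 -0.2763  0.143 ] res 0.0006
```

```bash
python3 -m inch '[{"grip":0.5,"dx":0,"dy":0,"dz":3,"twist":0},{"grip":0.5,"dx":-0.3,"dy":0,"dz":7,"twist":0},{"grip":0.5,"dx":-0.6,"dy":2,"dz":11,"twist":0},{"grip":0.5,"dx":-1,"dy":5,"dz":13,"twist":0},{"grip":0.5,"dx":-1.5,"dy":9,"dz":13,"twist":0}]'
python3 -m inch '[{"grip":0.5,"dx":0,"dy":4,"dz":0,"twist":0},{"grip":0.5,"dx":0,"dy":8,"dz":0,"twist":0},{"grip":0.5,"dx":0,"dy":12,"dz":0,"twist":0},{"grip":0.5,"dx":0,"dy":16,"dz":0,"twist":0.01},{"grip":0.5,"dx":0,"dy":20,"dz":0,"twist":0.02}]'
python3 shot.py
```

```text
time: 13.65
position: [0.4368, -0.1859, 0.4266]
eef_rot: [0.007, 1.0, 0.017, 0.003]
ft_force: [0.3, 0.9, -0.6]
gripper_width: 0.0578
time: 14.15
position: [0.4363, 0.0155, 0.4257]
eef_rot: [0.007, 1.0, 0.027, 0.003]
ft_force: [2.0, -0.3, -0.4]
gripper_width: 0.0581
14.15 [0.4363 0.0155 0.4257] yaw 3.09 [ 2.  -0.3 -0.4] 0.0581
```

```bash
python3 -m inch '[{"grip":0.5,"dx":0,"dy":4.5,"dz":0,"twist":0},{"grip":0.5,"dx":0,"dy":9,"dz":0,"twist":0.01},{"grip":0.5,"dx":0,"dy":13.5,"dz":0,"twist":0.01},{"grip":0.5,"dx":0,"dy":18,"dz":-2,"twist":0.01},{"grip":0.5,"dx":0,"dy":22.2,"dz":-5,"twist":0.01}]'
python3 -m inch '[{"grip":0.5,"dx":0,"dy":0,"dz":-2,"twist":0},{"grip":0.5,"dx":0,"dy":0,"dz":-2,"twist":0}]'
python3 shot.py wrist:w17
```

```text
time: 14.65
position: [0.4361, 0.2385, 0.3768]
eef_rot: [0.006, 0.999, 0.032, 0.004]
ft_force: [0.7, -0.2, -0.4]
gripper_width: 0.0579
time: 14.85
position: [0.4347, 0.239, 0.3531]
eef_rot: [0.007, 0.999, 0.034, 0.0]
ft_force: [0.0, -0.5, 1.2]
gripper_width: 0.0579
14.85 [0.4347 0.239  0.3531] yaw 3.86 [ 0.  -0.5  1.2] 0.0579
```

View pics/w17.png

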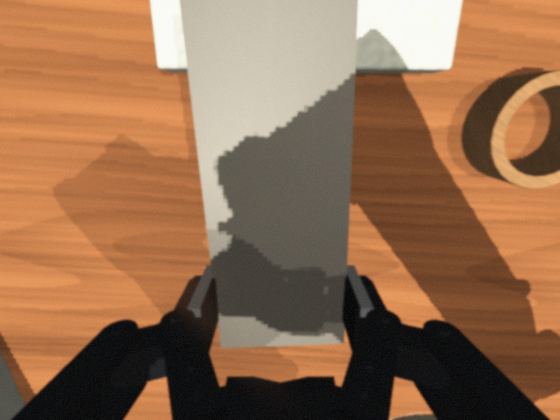

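```bash
cat > edges.py <<'E'
from h import *
import sys
# sub-pixel left/right edges of board: strongest horizontal gradient near seed, per row
d=dict(np.load(sys.argv[1]+".npz")); z=float(sys.argv[2]); 
seeds=[tuple(map(float,a.split(","))) for a in sys.argv[3:]]
# each seed: u_top,v_top,u_bot,v_bot
g=cv2.GaussianBlur(d["frame"].astype(np.float32),(0,0),1)
for s in seeds:
    pts=[]
    for v in range(int(s[1]),int(s[3])+1,2):
        u0=s[0]+(s[2]-s[0])*(v-s[1])/(s[3]-s[1])
        us=np.arange(int(u0)-6,int(u0)+7)
        e=np.abs(g[v,us+1]-g[v,us-1]).sum(1); k=e.argmax()
        if 0<k<len(us)-1:
            o=(e[k-1]-e[k+1])/(2*(e[k-1]-2*e[k]+e[k+1])+1e-9); pts.append(ray(d,us[k]+o,v,z)[:2])
    pts=np.array(pts); 
    for _ in range(3):
        p=np.polyfit(pts[:,0],pts[:,1],1); r=pts[:,1]-np.polyval(p,pts[:,0]); pts=pts[np.abs(r)<2*r.std()+1e-4]
    print("yaw",np.degrees(np.arctan(p[0])).round(2),"y@x=%.3f"%pts[:,0].mean(),np.polyval(p,pts[:,0].mean()).round(4),"n",len(pts),"rms",r.std().round(4))
E
python3 edges.py w17 0.201 186,5,210,230 357,80,349,260; python3 pitch.py w17 225 340 40 260
```

```text
yaw 5.65 y@x=0.506 0.2745 n 92 rms 0.0001
yaw 5.67 y@x=0.496 0.2142 n 91 rms 0.0
slope x,y [ 0.0026 -0.0007] mean [0.5016 0.2414 0.199 ] res 0.0006
```

```bash
python3 -m inch '[{"grip":0.5,"dx":0,"dy":0.4,"dz":-2,"twist":-0.035},{"grip":0.5,"dx":0,"dy":0.4,"dz":-5,"twist":-0.035},{"grip":0.5,"dx":0,"dy":0.4,"dz":-8,"twist":-0.035},{"grip":0.5,"dx":0,"dy":0.4,"dz":-10,"twist":-0.035},{"grip":0.5,"dx":0,"dy":0.4,"dz":-11,"twist":-0.035}]'
python3 -m inch '[{"grip":0.5,"dx":0,"dy":0,"dz":0,"twist":0},{"grip":0.5,"dx":0,"dy":0,"dz":0,"twist":0}]'
python3 shot.py wrist:w18
```

```text
time: 15.4
position: [0.4361, 0.2404, 0.2443]
eef_rot: [0.008, 1.0, 0.014, 0.001]
ft_force: [0.0, -0.5, -0.9]
gripper_width: 0.058
time: 15.6
position: [0.4369, 0.24, 0.2455]
eef_rot: [0.008, 1.0, 0.013, 0.002]
ft_force: [0.1, -0.7, 0.3]
gripper_width: 0.0576
15.6 [0.4369 0.24   0.2455] yaw 1.48 [ 0.1 -0.7  0.3] 0.0576
```

View pics/w18.png

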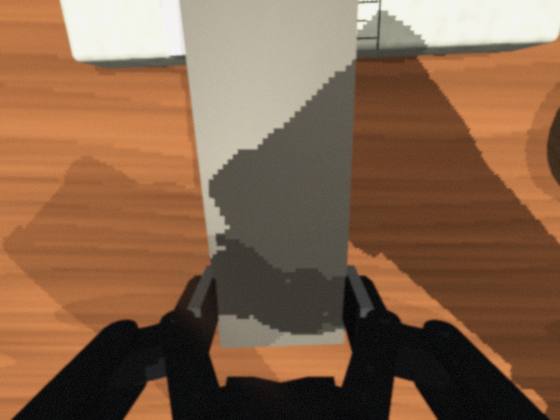

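```bash
python3 edges.py w18 0.0935 183,5,207,200 357,80,349,250; python3 - <<'E'
from h import *
d=dict(np.load("w18.npz")); g=cv2.GaussianBlur(d["frame"].astype(np.float32),(0,0),1).sum(2)
pts=[]
for u in list(range(85,165,3))+list(range(430,540,3)):
    v0=60-(u-75)*(18/480); vs=np.arange(int(v0)-12,int(v0)+4); e=g[vs+1,u]-g[vs-1,u]; 
    pts.append((u,vs[np.argmin(e)]))
W=np.array([ray(d,u,v,.045)[:2] for u,v in pts])
print(pts[:3],pts[-3:])
p=np.polyfit(W[:,1],W[:,0],1); print("bed front yaw",np.degrees(np.arctan(-p[0])),"x at y=.25",np.polyval(p,.25), (W[:,0]-np.polyval(p,W[:,1])).std())
E
```

```text
yaw 3.38 y@x=0.524 0.2733 n 90 rms 0.0
yaw 3.34 y@x=0.501 0.2126 n 83 rms 0.0
[(85, np.int64(60)), (88, np.int64(60)), (91, np.int64(60))] [(532, np.int64(42)), (535, np.int64(42)), (538, np.int64(41))]
bed front yaw 3.760521892451786 x at y=.25 0.5457953665857945 0.0001451569596237687
```

```bash
python3 -m inch '[{"grip":0.5,"dx":0,"dy":0.2,"dz":-2,"twist":0.007},{"grip":0.5,"dx":0,"dy":0.2,"dz":-3,"twist":0.007},{"grip":0.5,"dx":0,"dy":0.2,"dz":-3.8,"twist":0.007},{"grip":0.5,"dx":0,"dy":0.2,"dz":-3.8,"twist":0.007}]'
python3 shot.py wrist:w19
```

```text
time: 16.05
position: [0.4367, 0.242, 0.2071]
eef_rot: [0.008, 1.0, 0.017, 0.002]
ft_force: [-0.1, 0.0, 0.2]
gripper_width: 0.0577
16.05 [0.4367 0.242  0.2071] yaw 1.9 [-0.1  0.   0.2] 0.0577
```

View pics/w19.png

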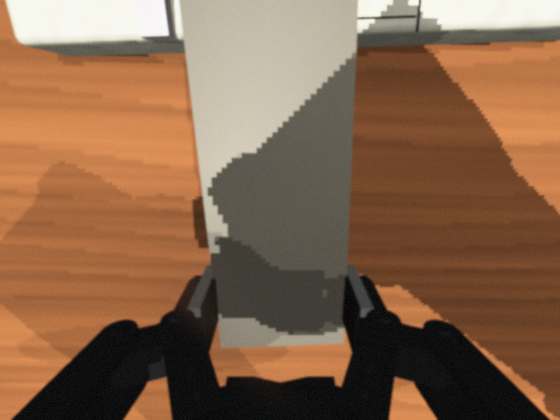

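```bash
python3 edges.py w19 0.0545 183,5,207,200 357,80,349,250;python3 pitch.py w19 225 340 40 260
```

```text
yaw 3.86 y@x=0.523 0.276 n 90 rms 0.0
yaw 3.8 y@x=0.500 0.2149 n 86 rms 0.0
slope x,y [ 0.0051 -0.0017] mean [0.504  0.2421 0.0532] res 0.0006
```

```bash
python3 -m inch '[{"grip":0.5,"dx":0.8,"dy":0.05,"dz":-0.4,"twist":-0.001},{"grip":0.5,"dx":2,"dy":0.13,"dz":-0.4,"twist":-0.001},{"grip":0.5,"dx":3.3,"dy":0.22,"dz":-0.4,"twist":-0.001},{"grip":0.5,"dx":4.6,"dy":0.3,"dz":-0.4,"twist":-0.001},{"grip":0.5,"dx":5.5,"dy":0.36,"dz":-0.4,"twist":-0.001}]'
python3 shot.py wrist:w20 side:sd20 scene:s20
```

```text
time: 16.6
position: [0.4938, 0.2456, 0.204]
eef_rot: [0.008, 1.0, 0.016, 0.002]
ft_force: [0.7, -0.1, 0.0]
gripper_width: 0.0578
16.6 [0.4938 0.2456 0.204 ] yaw 1.78 [ 0.7 -0.1  0. ] 0.0578
```

View pics/w20.png

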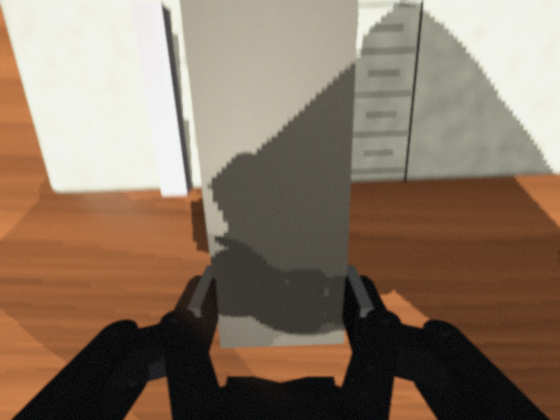

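```bash
python3 edges.py w20 0.0515 183,75,207,200 357,80,349,250;python3 pitch.py w20 225 340 100 260; python3 -c "
import cv2;f=cv2.imread('pics/sd20.png')[180:300,150:270];cv2.imwrite('pics/sd20c.png',cv2.resize(f,None,fx=5,fy=5,interpolation=cv2.INTER_CUBIC))"
```

```text
yaw 9.09 y@x=0.567 0.28 n 35 rms 0.0005
yaw 3.7 y@x=0.557 0.2185 n 86 rms 0.0
slope x,y [ 0.0073 -0.0011] mean [0.5501 0.2452 0.05  ] res 0.0006
```

View pics/sd20c.png

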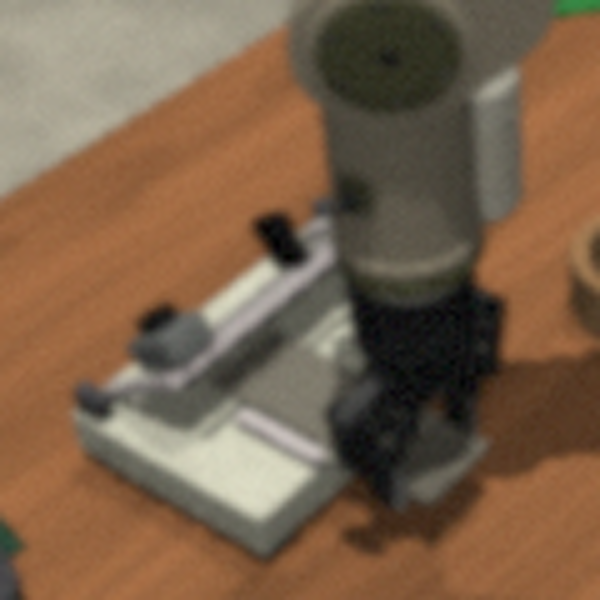

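```bash
python3 edges.py w20 0.053 164,20,186,185; python3 edges.py w20 .0515 182,5,190,60;  python3 edges.py w20 .0515 206,200,215,255
python3 - <<'E'
from h import *
d=dict(np.load("w20.npz"))
cv2.imwrite("pics/w20c.png",cv2.resize(d["frame"][0:260,130:230,::-1],None,fx=2.3*1,fy=2.3,interpolation=cv2.INTER_CUBIC))
print([ray(d,u,v,.045)[:2].round(4) for u,v in [(60,191),(540,176)]])
E
```

```text
yaw 3.82 y@x=0.578 0.2848 n 83 rms 0.0
yaw 2.81 y@x=0.602 0.2809 n 28 rms 0.0
yaw 3.92 y@x=0.531 0.2763 n 27 rms 0.0
[array([0.5424, 0.3376]), array([0.5545, 0.1368])]
```

View pics/w20c.png

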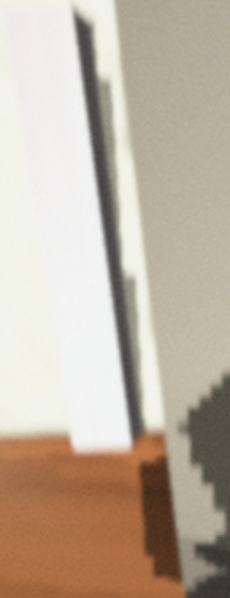

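```bash
python3 - <<'E'
from h import *
d=dict(np.load("w20.npz"))
print(ray(d,282,345.5,.051)[:2]+.18*np.array([.998,.066]))
f=np.array([.5467,.254]);print(f+.115*np.array([.998,.066]))
E
```

```text
[0.64932368 0.25444506]
[0.66147 0.26159]
```

```bash
python3 -m inch '[{"grip":0.5,"dx":0.3,"dy":0.2,"dz":-0.1,"twist":0.001},{"grip":0.5,"dx":0.6,"dy":0.4,"dz":-0.1,"twist":0.001},{"grip":0.5,"dx":0.8,"dy":0.55,"dz":-0.1,"twist":0.001},{"grip":0.5,"dx":0.8,"dy":0.6,"dz":-0.1,"twist":0.001}]'
python3 shot.py wrist:w21; python3 edges.py w21 0.053 164,20,186,185; python3 edges.py w21 .0515 356,50,349,250
```

```text
time: 17.15
position: [0.5007, 0.2517, 0.2026]
eef_rot: [0.008, 1.0, 0.016, 0.002]
ft_force: [0.1, -2.2, 0.6]
gripper_width: 0.0578
17.15 [0.5007 0.2517 0.2026] yaw 1.85 [ 0.1 -2.2  0.6] 0.0578
yaw 4.19 y@x=0.581 0.2904 n 53 rms 0.0012
yaw 3.72 y@x=0.568 0.2252 n 98 rms 0.0
```

View pics/w21.png

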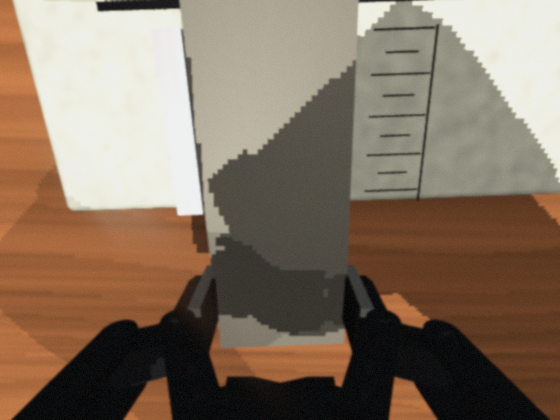

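```bash
python3 -m inch '[{"grip":0.5,"dx":0.2,"dy":0.06,"dz":-0.05,"twist":0.001},{"grip":0.5,"dx":0.4,"dy":0.07,"dz":-0.1,"twist":0.001},{"grip":0.5,"dx":0.5,"dy":0.08,"dz":-0.1,"twist":0.001}]'
python3 shot.py wrist:w22; python3 edges.py w22 .051 356,50,349,250
python3 -c "
import cv2;f=cv2.imread('pics/w22.png')[0:260,130:260];cv2.imwrite('pics/w22c.png',cv2.resize(f,None,fx=2.3,fy=2.3,interpolation=cv2.INTER_CUBIC))"
```

```text
time: 17.5
position: [0.5057, 0.2521, 0.2016]
eef_rot: [0.008, 1.0, 0.016, 0.002]
ft_force: [-2.3, -3.3, 3.1]
gripper_width: 0.058
17.5 [0.5057 0.2521 0.2016] yaw 1.88 [-2.3 -3.3  3.1] 0.058
yaw 3.56 y@x=0.572 0.2254 n 92 rms 0.0
```

View pics/w22c.png

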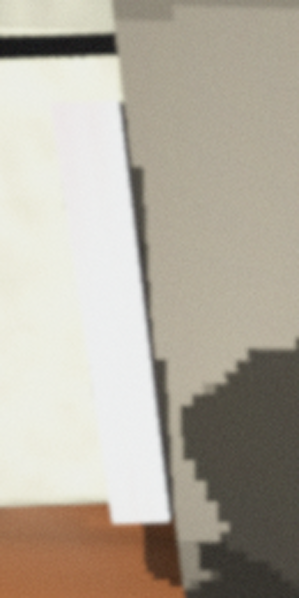

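```bash
python3 -m inch '[{"grip":0.5,"dx":0.15,"dy":0.05,"dz":0,"twist":0.001},{"grip":0.5,"dx":0.3,"dy":0.06,"dz":0,"twist":0.001},{"grip":0.5,"dx":0.3,"dy":0.06,"dz":0,"twist":0.001}]'
python3 shot.py
```

```text
time: 17.85
position: [0.5071, 0.2525, 0.2013]
eef_rot: [0.009, 1.0, 0.017, -0.001]
ft_force: [-11.7, -6.5, 10.5]
gripper_width: 0.058
17.85 [0.5071 0.2525 0.2013] yaw 1.95 [-11.7  -6.5  10.5] 0.058
```

```bash
python3 -m inch '[{"grip":0.8,"dx":0,"dy":0,"dz":0,"twist":0},{"grip":0.9,"dx":0,"dy":0,"dz":0,"twist":0},{"grip":1,"dx":0,"dy":0,"dz":0,"twist":0},{"grip":1,"dx":0,"dy":0,"dz":0,"twist":0}]'
python3 shot.py wrist:w23; python3 edges.py w23 .049 356,50,349,250; python3 edges.py w23 .053 176,50,202,210
```

```text
time: 18.25
position: [0.5073, 0.2528, 0.2015]
eef_rot: [0.009, 1.0, 0.017, -0.0]
ft_force: [-0.6, 0.6, 0.1]
gripper_width: 0.0852
18.25 [0.5073 0.2528 0.2015] yaw 1.97 [-0.6  0.6  0.1] 0.0852
yaw 3.73 y@x=0.574 0.225 n 96 rms 0.0
yaw 3.85 y@x=0.571 0.2845 n 51 rms 0.0001
```

View pics/w23.png

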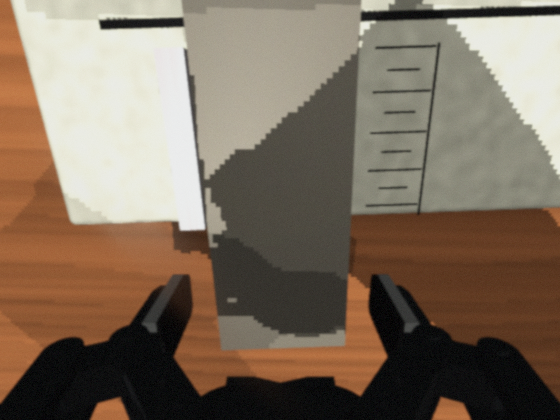

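```bash
python3 -m inch '[{"grip":1,"dx":0,"dy":0,"dz":3,"twist":0.03},{"grip":1,"dx":-0.5,"dy":0,"dz":7,"twist":0.03},{"grip":0.5,"dx":-3,"dy":-0.2,"dz":11,"twist":0.03},{"grip":0,"dx":-5.5,"dy":-0.4,"dz":12,"twist":0.03},{"grip":0,"dx":-7,"dy":-0.6,"dz":12,"twist":0.03}]' 40
python3 shot.py wrist:w24
```

```text
time: 18.8
position: [0.4363, 0.2478, 0.324]
eef_rot: [0.008, 0.999, 0.033, 0.002]
ft_force: [-0.7, 0.3, -0.6]
gripper_width: 0.0441
18.8 [0.4363 0.2478 0.324 ] yaw 3.75 [-0.7  0.3 -0.6] 0.0441
```

View pics/w24.png

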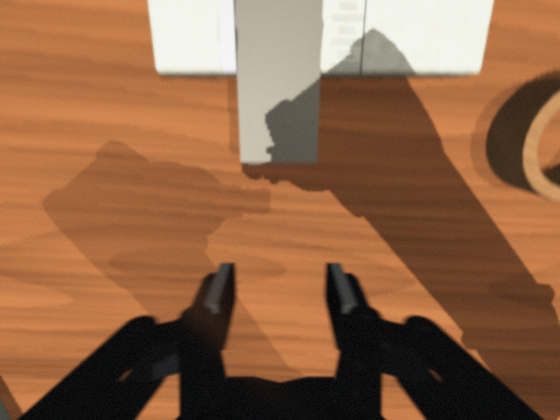

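```bash
python3 - <<'E'
from h import *
d=dict(np.load("w24.npz"))
g=d["frame"].astype(int).sum(2)
for u in (200,278,400):
    print(u,[(v,g[v,u]) for v in (range(70,80) if u!=278 else range(158,168))])
a=ray(d,278,163,.049);b=ray(d,278,75,.045);print(a,b,b[0]-a[0])
E
python3 edges.py w24 .049 321,5,318,150; python3 edges.py w24 .049 236,90,240,160
```

```text
200 [(70, np.int64(644)), (71, np.int64(589)), (72, np.int64(538)), (73, np.int64(464)), (74, np.int64(391)), (75, np.int64(329)), (76, np.int64(288)), (77, np.int64(282)), (78, np.int64(301)), (79, np.int64(315))]
278 [(158, np.int64(251)), (159, np.int64(247)), (160, np.int64(243)), (161, np.int64(236)), (162, np.int64(227)), (163, np.int64(217)), (164, np.int64(204)), (165, np.int64(208)), (166, np.int64(207)), (167, np.int64(198))]
400 [(70, np.int64(378)), (71, np.int64(341)), (72, np.int64(316)), (73, np.int64(282)), (74, np.int64(256)), (75, np.int64(215)), (76, np.int64(189)), (77, np.int64(193)), (78, np.int64(185)), (79, np.int64(185))]
[0.47844705 0.24868755 0.049     ] [0.54189311 0.25271442 0.045     ] 0.06344605587585811
yaw 3.74 y@x=0.538 0.2224 n 62 rms 0.0002
yaw 3.64 y@x=0.505 0.2802 n 36 rms 0.0
```

```bash
python3 -m inch '[{"grip":0,"dx":0,"dy":0.1,"dz":-4,"twist":0},{"grip":0,"dx":0,"dy":0.1,"dz":-8,"twist":0},{"grip":0,"dx":0,"dy":0.1,"dz":-10.5,"twist":0},{"grip":0,"dx":0,"dy":0.1,"dz":-11.5,"twist":0},{"grip":0,"dx":0,"dy":0.1,"dz":-11.5,"twist":0}]'
python3 -m inch '[{"grip":0,"dx":1,"dy":0.07,"dz":0,"twist":0},{"grip":0,"dx":2,"dy":0.13,"dz":0,"twist":0},{"grip":0,"dx":2.8,"dy":0.18,"dz":0,"twist":0},{"grip":0,"dx":2.8,"dy":0.18,"dz":0,"twist":0}]'
```

```text
time: 19.35
position: [0.4343, 0.2484, 0.2067]
eef_rot: [0.009, 0.999, 0.033, -0.001]
ft_force: [-0.0, 0.1, -0.5]
gripper_width: -0.0
time: 19.75
position: [0.4642, 0.2501, 0.2076]
eef_rot: [0.009, 0.999, 0.032, 0.0]
ft_force: [0.9, 0.2, -0.6]
gripper_width: -0.0001
```

```bash
python3 -m inch '[{"grip":0,"dx":0.2,"dy":0.01,"dz":0,"twist":0},{"grip":0,"dx":0.4,"dy":0.02,"dz":0,"twist":0},{"grip":0,"dx":0.4,"dy":0.02,"dz":0,"twist":0}]'
python3 -m inch '[{"grip":0,"dx":0.2,"dy":0.01,"dz":0,"twist":0},{"grip":0,"dx":0.2,"dy":0.01,"dz":0,"twist":0}]'
python3 -m inch '[{"grip":0,"dx":0.2,"dy":0.01,"dz":0,"twist":0},{"grip":0,"dx":0.2,"dy":0.01,"dz":0,"twist":0}]'; python3 shot.py wrist:w25
```

```text
time: 20.05
position: [0.4683, 0.2502, 0.2077]
eef_rot: [0.009, 0.999, 0.032, 0.001]
ft_force: [0.3, -0.0, -0.1]
gripper_width: 0.0
time: 20.25
position: [0.4693, 0.2504, 0.2073]
eef_rot: [0.009, 0.999, 0.033, -0.001]
ft_force: [-4.0, -1.3, 2.2]
gripper_width: -0.0001
time: 20.45
position: [0.4699, 0.2506, 0.2067]
eef_rot: [0.01, 0.999, 0.033, -0.003]
ft_force: [-6.8, -1.6, 2.7]
gripper_width: -0.0003
20.45 [0.4699 0.2506 0.2067] yaw 3.83 [-6.8 -1.6  2.7] -0.0003
```

View pics/w25.png

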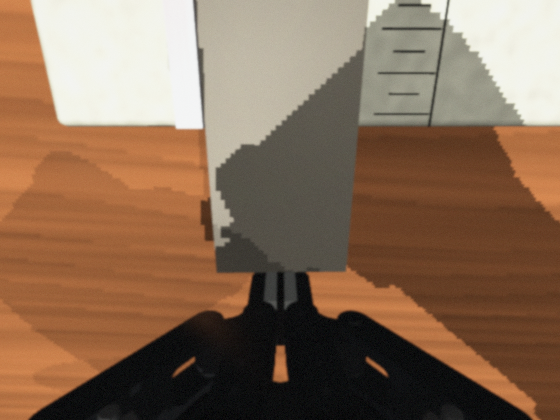

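```bash
python3 -m inch '[{"grip":0,"dx":-1,"dy":-0.05,"dz":0,"twist":0},{"grip":0,"dx":-3,"dy":-0.2,"dz":1,"twist":0},{"grip":0,"dx":-3,"dy":-0.2,"dz":4,"twist":0},{"grip":0,"dx":-2,"dy":-0.2,"dz":8,"twist":0},{"grip":0,"dx":3,"dy":0,"dz":12,"twist":0}]'
python3 -m inch '[{"grip":0,"dx":4,"dy":0.2,"dz":4,"twist":0},{"grip":0,"dx":8,"dy":0.5,"dz":6,"twist":0},{"grip":0,"dx":8,"dy":0.5,"dz":6,"twist":0}]'
python3 shot.py wrist:w26 scene:s26
python3 -c "
import cv2;f=cv2.imread('pics/w26.png')[0:300,100:400];cv2.imwrite('pics/w26c.png',cv2.resize(f,None,fx=2,fy=2,interpolation=cv2.INTER_CUBIC))"
```

```text
time: 21.0
position: [0.4859, 0.2518, 0.3204]
eef_rot: [0.01, 0.999, 0.036, -0.002]
ft_force: [0.3, 1.0, -0.6]
gripper_width: -0.0002
time: 21.3
position: [0.5706, 0.2556, 0.3839]
eef_rot: [0.009, 0.999, 0.033, 0.001]
ft_force: [-0.3, -0.4, -1.6]
gripper_width: 0.0001
21.3 [0.5706 0.2556 0.3839] yaw 3.83 [-0.3 -0.4 -1.6] 0.0001
```

View pics/w26c.png

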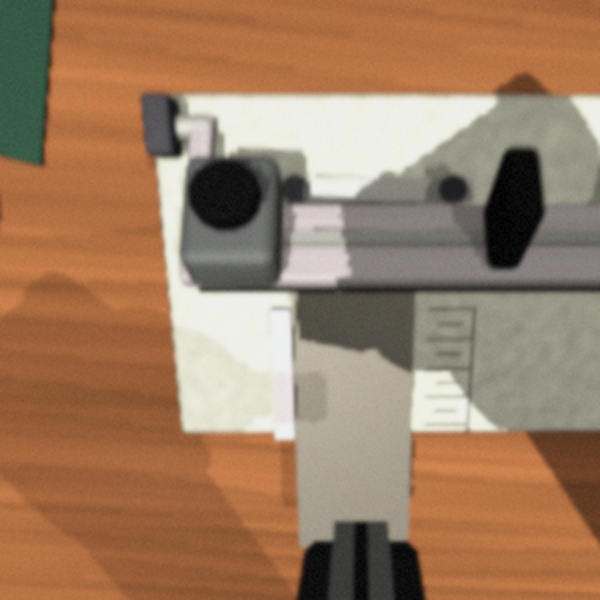

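```bash
python3 edges.py w26 .049 307,148,305,240; python3 edges.py w26 .049 249.5,222,250,265; python3 edges.py w26 .053 245.5,158,248,215;python3 - <<'E'
from h import *
d=dict(np.load("w26.npz")); 
P=cloud(d)
# handle top: black blob centre
u,v=100+515/2,200/2
print(P[int(v),int(u)], P[125,358], P[80,361])
E
```

```text
yaw 3.7 y@x=0.571 0.2251 n 42 rms 0.0002
yaw 3.84 y@x=0.514 0.2811 n 22 rms 0.0001
yaw 3.74 y@x=0.574 0.2852 n 26 rms 0.0001
[0.66218881 0.20562947 0.12604363] [0.6450677  0.19793456 0.10869427] [0.67560103 0.20275154 0.11786757]
```

```bash
python3 -m inch '[{"grip":0.6,"dx":3.5,"dy":-1.8,"dz":0,"twist":0},{"grip":0.6,"dx":7,"dy":-3.6,"dz":0,"twist":0},{"grip":0.6,"dx":10.3,"dy":-5.4,"dz":-1,"twist":0},{"grip":0.6,"dx":10.3,"dy":-5.4,"dz":-3,"twist":0},{"grip":0.6,"dx":10.3,"dy":-5.4,"dz":-5,"twist":0}]'
python3 -m inch '[{"grip":0.6,"dx":0,"dy":0,"dz":0,"twist":0},{"grip":0.6,"dx":0,"dy":0,"dz":0,"twist":0}]'
python3 shot.py wrist:w27
```

```text
time: 21.9
position: [0.6686, 0.2024, 0.3282]
eef_rot: [0.01, 0.999, 0.035, -0.003]
ft_force: [0.6, 0.6, 0.4]
gripper_width: 0.0513
time: 22.1
position: [0.6674, 0.2028, 0.3275]
eef_rot: [0.01, 0.999, 0.036, -0.005]
ft_force: [-0.8, -0.4, 0.3]
gripper_width: 0.051
22.1 [0.6674 0.2028 0.3275] yaw 4.13 [-0.8 -0.4  0.3] 0.051
```

View pics/w27.png

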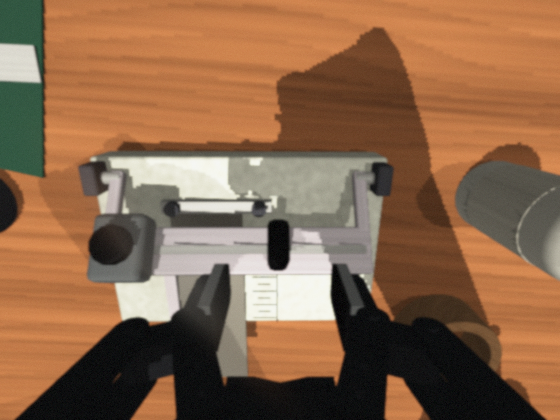

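```bash
python3 -m inch '[{"grip":0.6,"dx":0.6,"dy":-0.1,"dz":-1,"twist":-0.005},{"grip":0.6,"dx":0.65,"dy":-0.1,"dz":-3,"twist":-0.005},{"grip":0.6,"dx":0.65,"dy":-0.1,"dz":-5,"twist":-0.005},{"grip":0.6,"dx":0.65,"dy":-0.1,"dz":-5.6,"twist":-0.005},{"grip":0.6,"dx":0.65,"dy":-0.1,"dz":-5.6,"twist":-0.005}]'
python3 shot.py wrist:w28
python3 -m inch '[{"grip":0.1,"dx":0,"dy":0,"dz":0,"twist":0},{"grip":0,"dx":0,"dy":0,"dz":0,"twist":0},{"grip":0,"dx":0,"dy":0,"dz":0,"twist":0},{"grip":0,"dx":0,"dy":0,"dz":0,"twist":0},{"grip":0,"dx":0,"dy":0,"dz":0,"twist":0}]' 40
python3 - <<'E'
import numpy as np
h=np.array([-58,34.]); f=lambda a:np.array([np.cos(a)*h[0]+np.sin(a)*h[1],-np.sin(a)*h[0]+np.cos(a)*h[1]])
for a in [.6,.5,.4,.3,.2,.1,.06,.03]: print(a,(f(a)-f(.68)).round(1))
E
```

```text
time: 22.65
position: [0.6741, 0.2019, 0.2721]
eef_rot: [0.01, 0.999, 0.033, -0.004]
ft_force: [0.1, -0.3, -0.3]
gripper_width: 0.0509
22.65 [0.6741 0.2019 0.2721] yaw 3.84 [ 0.1 -0.3 -0.3] 0.0509
time: 23.2
position: [0.6745, 0.2031, 0.2748]
eef_rot: [0.009, 0.999, 0.034, -0.002]
ft_force: [-0.3, 3.1, 5.7]
gripper_width: 0.0131
0.6 [-5.  -2.1]
0.5 [-10.9  -5.3]
0.4 [-16.5  -9. ]
0.3 [-21.6 -13.3]
0.2 [-26.4 -18.1]
0.1 [-30.6 -23.3]
0.06 [-32.1 -25.5]
0.03 [-33.2 -27.2]
```

View pics/w28.png

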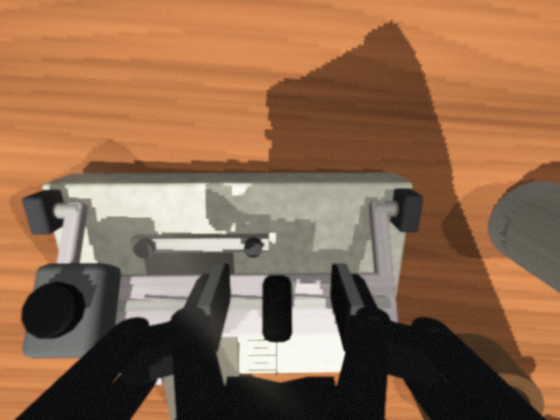

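```bash
python3 -m inch '[{"grip":0,"dx":-0.5,"dy":-0.06,"dz":-0.3,"twist":0},{"grip":0,"dx":-1.1,"dy":-0.12,"dz":-0.65,"twist":0},{"grip":0,"dx":-1.65,"dy":-0.16,"dz":-1.05,"twist":0},{"grip":0,"dx":-2.15,"dy":-0.2,"dz":-1.5,"twist":0}]'
python3 -m inch '[{"grip":0,"dx":-0.25,"dy":-0.02,"dz":-0.25,"twist":0},{"grip":0,"dx":-0.5,"dy":-0.03,"dz":-0.5,"twist":0},{"grip":0,"dx":-0.75,"dy":-0.05,"dz":-0.75,"twist":0},{"grip":0,"dx":-0.9,"dy":-0.06,"dz":-0.95,"twist":0}]'; python3 shot.py wrist:w29
```

```text
time: 23.6
position: [0.6541, 0.2015, 0.2632]
eef_rot: [0.008, 0.999, 0.034, 0.001]
ft_force: [-1.8, 1.0, 15.2]
gripper_width: 0.0129
time: 24.0
position: [0.6457, 0.2009, 0.2559]
eef_rot: [0.007, 0.999, 0.033, 0.003]
ft_force: [-2.4, -0.5, 13.5]
gripper_width: 0.0129
24.0 [0.6457 0.2009 0.2559] yaw 3.81 [-2.4 -0.5 13.5] 0.0129
```

View pics/w29.png

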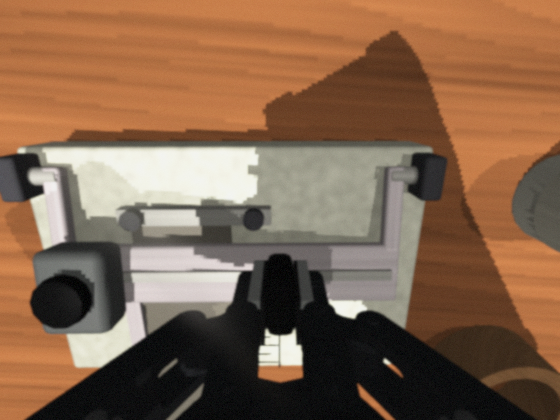

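```bash
python3 -m inch '[{"grip":0,"dx":-0.15,"dy":-0.02,"dz":-0.3,"twist":0},{"grip":0,"dx":-0.3,"dy":-0.04,"dz":-0.6,"twist":0},{"grip":0,"dx":-0.4,"dy":-0.05,"dz":-0.8,"twist":0}]'
python3 shot.py wrist:w30
python3 -m inch '[{"grip":0,"dx":-0.1,"dy":0,"dz":-0.2,"twist":0},{"grip":0,"dx":-0.1,"dy":0,"dz":-0.2,"twist":0}]'
```

```text
time: 24.35
position: [0.6421, 0.2007, 0.2516]
eef_rot: [0.007, 0.999, 0.033, 0.005]
ft_force: [-6.9, -4.3, 31.9]
gripper_width: 0.0133
24.35 [0.6421 0.2007 0.2516] yaw 3.79 [-6.9 -4.3 31.9] 0.0133
time: 24.6
position: [0.6416, 0.2006, 0.2517]
eef_rot: [0.007, 0.999, 0.033, 0.006]
ft_force: [-1.4, -0.0, 13.4]
gripper_width: 0.0131
```

View pics/w30.png

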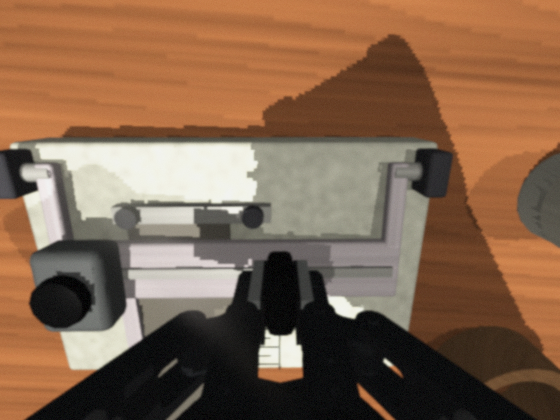

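```bash
python3 -m inch '[{"grip":0.6,"dx":0,"dy":0,"dz":0,"twist":0},{"grip":0.6,"dx":0,"dy":0,"dz":0,"twist":0},{"grip":0.6,"dx":0,"dy":0,"dz":0,"twist":0},{"grip":0.6,"dx":0,"dy":0,"dz":3,"twist":0},{"grip":0.6,"dx":0,"dy":0,"dz":7,"twist":0}]'
python3 -m inch '[{"grip":0.6,"dx":-3,"dy":0.5,"dz":4,"twist":0},{"grip":0.6,"dx":-6,"dy":1,"dz":8,"twist":0},{"grip":0.6,"dx":-8,"dy":2,"dz":10,"twist":0},{"grip":0.6,"dx":-8,"dy":2,"dz":10,"twist":0}]'
python3 shot.py wrist:w31 side:sd31 scene:s31
python3 -c "
import cv2
for n,b in (('w31',(0,300,100,400)),('sd31',(180,300,150,270)),('s31',(165,250,290,420))):
  f=cv2.imread(f'pics/{n}.png')[b[0]:b[1],b[2]:b[3]];k=600/f.shape[1];cv2.imwrite(f'pics/{n}c.png',cv2.resize(f,None,fx=k,fy=k,interpolation=cv2.INTER_CUBIC))"
```

```text
time: 25.1
position: [0.6408, 0.1999, 0.319]
eef_rot: [0.008, 0.999, 0.033, 0.003]
ft_force: [0.4, 0.3, 0.6]
gripper_width: 0.0511
time: 25.5
position: [0.5585, 0.2228, 0.4234]
eef_rot: [0.007, 0.999, 0.035, 0.006]
ft_force: [-1.4, 0.0, -0.4]
gripper_width: 0.051
25.5 [0.5585 0.2228 0.4234] yaw 4.01 [-1.4  0.  -0.4] 0.051
```

View pics/w31c.png

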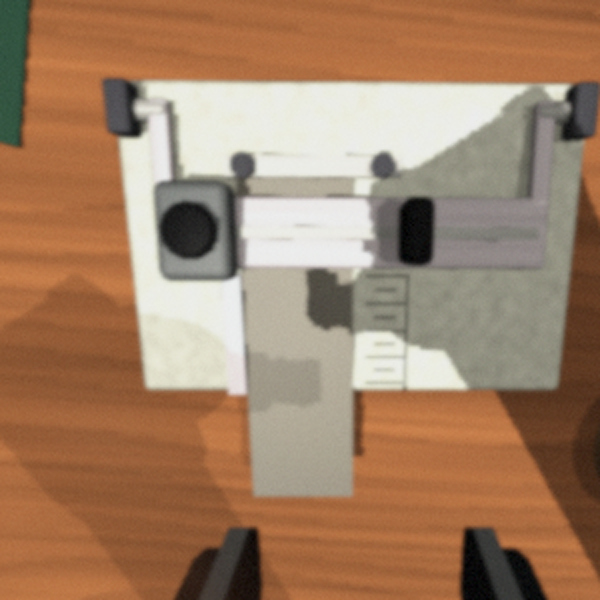

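View pics/sd31c.png

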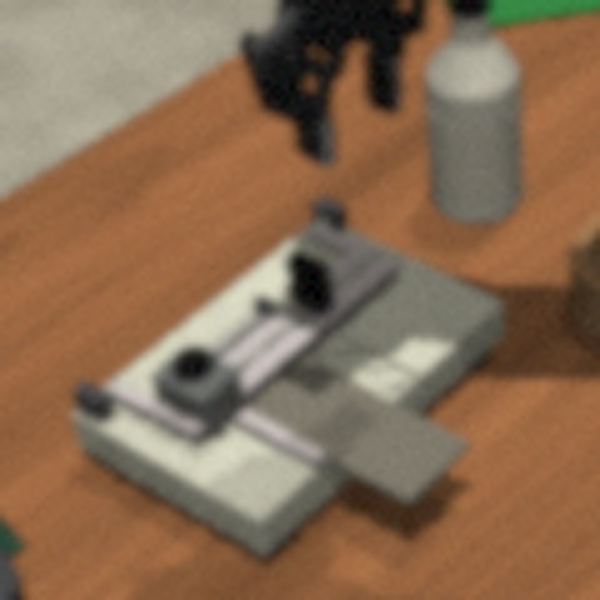

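View pics/s31c.png

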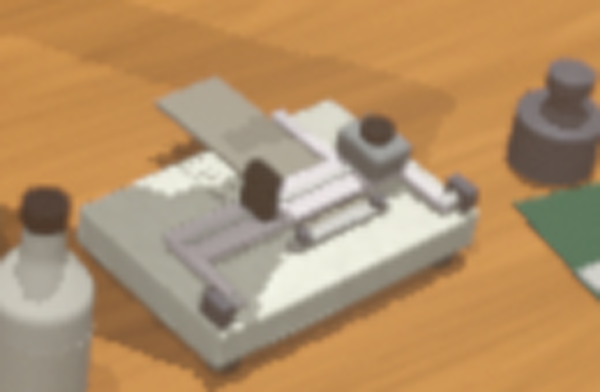

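```bash
python3 edges.py w31 .049 276,145,276,245; python3 edges.py w31 .053 220.5,142,222,195; python3 pitch.py w31 240 274 138 240; python3 - <<'E'
from h import *
P=cloud(dict(np.load("w31.npz")))
print("front bar",np.nanmedian(P[128:132,230:280].reshape(-1,3),0),"rear",np.nanmedian(P[101:106,230:280].reshape(-1,3),0),"handle",np.nanmax(P[95:135,300:318,2]))
print("board",np.nanmedian(P[150:190,230:270].reshape(-1,3),0),"bed",np.nanmedian(P[185:192,180:205].reshape(-1,3),0))
d=dict(np.load("w31.npz"));print("board end",ray(d,250,247.5,.049),"bed front",ray(d,190,194,.045),ray(d,360,194,.045))
E
```

```text
yaw 3.81 y@x=0.543 0.2221 n 42 rms 0.0002
yaw 3.81 y@x=0.576 0.2846 n 27 rms 0.0
slope x,y [-0.0012 -0.0002] mean [0.554  0.2451 0.048 ] res 0.0007
front bar [0.62052877 0.24955943 0.06038906] rear [0.6462808  0.25050408 0.05873263] handle 0.10166856513955816
board [0.57630732 0.25398225 0.04800264] bed [0.5495103  0.31897296 0.04398987]
board end [0.4817568  0.24952813 0.049     ] bed front [0.54268408 0.32101034 0.045     ] [0.55576769 0.12585549 0.045     ]
```

View pics/s31.png

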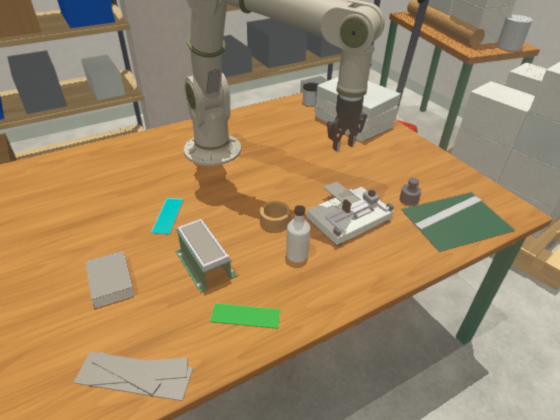

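The rack (205,250) still holds its lower boards. Glue (298,238), tape (275,216), weight (410,192) and pad (110,277) are where they were, and the arm is clear.

```bash
python3 -c "
from station import env
print(env.sign_off())"
```

```text
the job is handed in; nothing more can be done
None
```

The top greyboard is loaded in the trimmer with the bar down on it, and I handed the job in at about 25.5 s with the arm clear. I slid the board out to about 55 mm overhang (0.31 of its length) and raised the bar. Then I pinched the board across its end, lifted it off, slid it in along the fence to the stop, nudged it home and lowered the bar.

**Last checks (wrist, scene and side cameras):**
- **Fence:** the board's yaw is 3.8°, the same as the fence's, and the gap to the fence is about 0.2 mm, below what I can measure.
- **End stop:** the board overhangs the bed front by about 65.5 mm (65 expected). The last nudge ran up to about 7 N while the finger moved only 0.6 mm, so the board was firmly on the stop.
- **Bar:** it slopes at about 0.064 rad, which fits it resting on a 4 mm board.
- **Rest of the scene:** by eye in the final scene picture, the lower boards are still in the rack and the glue, tape, weight and pad are where they were.

**Less tidy points:**
- **Early camera disagreement:** the first fixes from the scene and side cameras differed by about 10 mm, so I used the wrist camera for all positions.
- **Hard seating of the bar:** the wrist force reached about 32 N for a moment as the bar met the board, which is within the limits but more than lowering it needed.

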